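# Stack two boards in the jig and lock its end stop

## Task

In the stacking jig, lay the separator sheet squarely on the flat board, set the power board down squarely on top of it, and let go of each so that it rests flat. Then pull up the lock plunger's knob, slide the end stop to the next hole, towards the stack, and let the pin drop fully home. Finish while still holding the knob with the pin seated; do not let go of it, never force the end stop along with the pin in, and leave the other things on the bench where they are.

Things in the scene. Friction and masses are not known exactly. Their poses are not given: they have to be found in the camera images.
- jig: Stacking jig, fixed. Origin on the bench under the stack's centre; x across, y along it. Base plate 70 mm wide, y -73 to 189, 6 mm thick. Pedestal 34 x 90 mm, top z 24 mm, open beside it. End wall 60 mm wide, face y -51, top z 50. Steel rail 30 mm wide, y 52 to 186, top z 30.
- stack_seat (a point): On the jig: centre of the flat board's upper face as it should lie (jig x 0, y 0, z 32 mm); axes as the jig's. All layers are 96 mm long along jig y and belong centred here: separator z 32 to 37 mm, power board's circuit board 37 to 41, heat sink up to 65. Either way round will do.
- next_hole (a point): Mouth of the next hole in the rail: jig x 0, y 76, z 30 mm. The holes are 40 mm apart (y 76, 116, 156); the pin starts in the one at y 116.
- carriage (a joint): Sliding end stop, m: 0 at the start hole (centre jig y 116 mm), grows towards the stack (jig -y), 0.040 at the next hole (face then 3 mm from a centred stack); limits -0.044, 0.044; friction 1.5 N. Block 50 x 50 mm, top z 42; lip on the stack side 10.5 mm out, z 44 to 50, passes 3 mm above the circuit board. Locked while the pin is in a hole.
- plunger (a joint): How far the lock plunger is pulled up, m. 0: 9 mm pin fully seated, 10 mm deep in a 10.8 mm hole. Above about 0.010 it is clear of the rail; upper stop 0.018. A spring pushes it down with 4 N at 0 and 7 N at 0.014. Let down between holes, the pin rests on the rail at 0.010.
- knob: Black round knob of the lock plunger, 24 mm diameter, 24 mm tall, on a 9 mm stem above the carriage's centre. Origin at its centre, on the pin's axis, 78 mm above the bench when seated (36 mm above the carriage top). Rises with the plunger, travels with the carriage, does not turn.
- separator_mid (a point): Centre of the separator: stiff flat black plastic sheet with rows of dots, 60 mm wide (its x), 96 mm long (its y), 5 mm thick, about 40 g, loose. Starts 26 mm above the bench on a rest 32 mm wide with a foot 44 mm wide and 6 mm high, so its long edges overhang.
- sink_mid (a point): Centre of the power board's finned aluminium heat sink: 34 mm wide (its x), 64 mm long (its y), 24 mm tall, centred on a green circuit board 50 x 96 x 4 mm; about 150 g, loose. The point is 12 mm below the sink's top and 16 mm above the board's underside. Starts on a second rest, 26 mm above the bench.
- flat_mid (a point): Centre of the flat board, the bottom layer already on the jig's pedestal: 50 mm wide (its x), 96 mm long (its y), 8 mm thick, flat on top; loose, about 120 g.
- separator: The same separator; origin at the centre of its underside.
- power_board: The same power board; origin at the centre of its underside.
- solder_spool: Bystander, loose, to be left alone: solder spool, 52 mm across, 32 mm tall, standing on its flange.
- flux_jar: Bystander, loose, to be left alone: small amber jar, 38 mm across, 36 mm tall.
- tweezers: Bystander, loose, to be left alone: steel tweezers, 125 mm long, lying flat.
- screwdriver: Bystander, loose, to be left alone: screwdriver, 160 mm long, lying flat.
- brush: Bystander, loose, to be left alone: cleaning brush, 150 mm long, lying flat.
- parts_tray: Bystander, loose, to be left alone: open grey parts tray, 80 x 110 mm, 22 mm tall.
- usb_dongle: Bystander, loose, to be left alone: small black dongle, 18 x 54 mm, 9 mm tall.
There are look-alikes about, which are no part of the job. Leave any pink or purple look-alike of the power_board alone.

How it is judged (in metres and radians):
On the way, in this order (a step that is already met when the one before it is completed fails the run):
1. the separator lies flat and square on the flat board, released, before the power board comes (x of separator_mid in the frame of jig between -0.008 and 0.008 m and y of separator_mid in the frame of jig between -0.009 and 0.009 m and z of separator_mid in the frame of jig between 0.0315 and 0.0375 m and angle between the x axis of separator_mid and the x axis of jig, either way round below 0.14 rad and angle between separator_mid's own z axis and vertical below 0.07 rad and x of flat_mid in the frame of jig between -0.008 and 0.008 m and y of flat_mid in the frame of jig between -0.012 and 0.012 m and z of flat_mid in the frame of jig between 0.025 and 0.031 m and contact force between the fingers and separator below 0.3 N), for 0.2 s.
2. the power board lies flat and square on the separator, released (x of separator_mid in the frame of jig between -0.008 and 0.008 m and y of separator_mid in the frame of jig between -0.009 and 0.009 m and z of separator_mid in the frame of jig between 0.0315 and 0.0375 m and angle between the x axis of each of separator_mid, sink_mid and the x axis of jig, either way round below 0.14 rad and angle between each of separator_mid, sink_mid's own z axis and vertical below 0.07 rad and x of sink_mid in the frame of jig between -0.008 and 0.008 m and y of sink_mid in the frame of jig between -0.009 and 0.009 m and z of sink_mid in the frame of jig between 0.05 and 0.056 m and x of flat_mid in the frame of jig between -0.008 and 0.008 m and y of flat_mid in the frame of jig between -0.012 and 0.012 m and z of flat_mid in the frame of jig between 0.025 and 0.031 m and contact force between the fingers and power_board below 0.3 N), for 0.2 s.
3. the plunger is pulled clear of the rail while the end stop is still at its first hole (value of joint plunger above 0.0095 m and value of joint carriage between -0.008 and 0.008 m), for 0.05 s.
At the end, for the whole second after the job is handed in: End stop at the next hole (0.040 m within 2.5 mm), plunger within 2 mm of seated, fingers on the knob (over 1.5 N). Separator and power board centred within 8 mm across and 9 mm along, square within 0.14 rad, flat, at layer height within 3 mm; flat board within 8 and 12 mm (value of joint carriage between 0.0375 and 0.0425 m and value of joint plunger below 0.002 m and velocity of joint carriage below 0.01 m/s and contact force between the fingers and knob above 1.5 N and x of separator_mid in the frame of jig between -0.008 and 0.008 m and y of separator_mid in the frame of jig between -0.009 and 0.009 m and z of separator_mid in the frame of jig between 0.0315 and 0.0375 m and angle between the x axis of each of separator_mid, sink_mid and the x axis of jig, either way round below 0.14 rad and angle between each of separator_mid, sink_mid's own z axis and vertical below 0.07 rad and x of sink_mid in the frame of jig between -0.008 and 0.008 m and y of sink_mid in the frame of jig between -0.009 and 0.009 m and z of sink_mid in the frame of jig between 0.05 and 0.056 m and x of flat_mid in the frame of jig between -0.008 and 0.008 m and y of flat_mid in the frame of jig between -0.012 and 0.012 m and z of flat_mid in the frame of jig between 0.025 and 0.031 m); the arm keeps its last pose, push and grip.
It fails at once if the end stop is forced out of its hole with the pin not pulled (value of joint plunger below 0.004 m and (value of joint carriage between 0.005 and 0.035 m or value of joint carriage between -0.035 and -0.005 m)).
It fails at once if a bystander is knocked 30 mm or more from its place (distance of any of solder_spool, flux_jar, tweezers, screwdriver, brush, parts_tray, usb_dongle from where it was at the start of the episode above 0.03 m).
It also fails if it takes over 64 s, if anything falls off the work surface, if the arm or the gripper's body presses on something with over 40 N, if the wrist force passes 120 N, or if a joint passes its speed limit or range.

## Robot

A 7-joint arm with a two-finger parallel gripper is mounted at the origin on the work surface. World frame = base frame: x ahead of the robot, y to its left, z up, the work surface at z = 0. Lengths are in m, angles in degrees, forces in N, time in s.
With the tool pointing down it reaches from about 0.4 to 0.875 m from the base axis. Payload 4.4 kg.
Tool frame: the origin (TCP) lies at the very end of the fingers, on their centre line; the grasp point (between the pads) lies 19 mm behind it; x points along the fingers, z is the direction in which the jaws open and shut, and the axes are right-handed (so a half turn about x gives the same grasp; the last joint's range is limited). The gripper opens to 85 mm and grips with 20 to 120 N. Pads are 22 mm wide; open, the fingers measure 114 mm over their backs; the gripper's body (76 mm by 85 mm) begins 54 mm behind the grasp point. The pads swing forward as they close: fully open they stand 13 mm farther back than shut.
Start: joints at [-76.65, 36.005, 2.206, 86.941, -1.547, 57.084, -1.146], TCP at [0.191, 0.621, 0.207] pointing down, gripper open.
Joint ranges: [-175.42, 175.42], [-21.48, 121.26], [-71.46, 75.88], [10.55, 141.38], [-63.04, 243.04], [13.31, 113.54], [-168.57, 168.57]. Speed limits (degrees/s): [147.25, 147.25, 180, 180, 180, 180, 180].

## Interface

Orientations are given as [roll, pitch, yaw] about the fixed x, y, z axes, in that order (R = Rz(yaw) Ry(pitch) Rx(roll)).
In Python, from cell import state, capture, hand_in gives the robot as it stands.
- The arm moves only by the shell command python3 -m inch 'ROWS' [OPENING] [FORCE]. ROWS is JSON, a list of rows, each an object of numbers: "tx", "ty", "tz": the shift along the tool's x, y, z in m; "twist": the turn about the tool's x in rad. In form: [{"tx": .., "ty": .., "tz": .., "twist": ..}, ...]. A call has 1 to 20 rows; each row shifts and turns the commanded pose from where the row before left it, along the tool's axes as they then stand; what a row does not reach is not made up. A row lasts 1/12 s, in which the tool goes at most 41.7 mm and 7.16 degrees, less where a joint would pass 70% of its speed; a pose out of reach is approached as far as the arm can. A call is refused whole if a number of a shift passes 0.0417 or a number of a turn 0.125, either way. A call with a gripper value outside its range is refused whole. OPENING is the finger opening in m, from 0 to 0.0854, set as the call begins (- or left out, the last holds). The fingers move at their own pace and stop on an object; FORCE is the grip in N (left out, the last holds). Time passes only in rows, so rows that do not move let the fingers close. It gives the time, the measured TCP pose, the force and the opening at its end, in the units of the state.
- state(): the state, without advancing time (a new reading comes with each control period).
- capture(name): name is "scene" or "side" or "wrist"; returns a dict with "img" (480x640x3 uint8, red, green, blue), "camera_matrix" (3x3 intrinsics, pixels), "eye" and "attitude" of the camera in the world; the wrist camera has in their place "T_tool_cam" (4x4, takes a point from camera to tool coordinates, whose origin is the TCP and whose axes are the tool frame's). Camera axes: x right, y up, looking along -z (the intrinsics and any distortion apply to the point x, -y, -z); pixel columns grow to the right and rows downward; lengths in m; the calibration is good to about 2 mm. A picture is of the moment at which its call begins: read the wrist's pose just before it. There is no depth.
- hand_in(): hands the job in, once; it reports no verdict.
The state is a dict: "time": time; "joints": joint angles; "joint_vel": joint speeds; "tau": joint torques, N m; "tcp_pos": TCP position; "orientation": TCP orientation; "force": force on the tool from outside, world axes, zero at the start; "torque": the same for the moment, N m; "grip_width": finger opening in m.
Only numpy, scipy, OpenCV 4.12 (cv2) and the standard library are available. Lean on these libraries where they do the work, as an engineer would, in place of code of your own. Each camera call takes 0.05 s, during which the arm holds its last target.

## Working session

There is one attempt and no reset: what is moved stays moved. The work goes in short steps, Python scripts to look and compute and a shell command to move; the robot and the scene stay as the last step left them, time stands still between calls to the robot, and variables do not carry over. Pictures are saved under pics/ and viewed, and the job is handed in when it is done.

```bash
ls; mkdir -p pics
python3 - <<'E'
from cell import state, capture
import cv2
s=state();print({k:s[k] for k in('time','tcp_pos','orientation','force','grip_width')})
for n in('scene','side','wrist'):
    c=capture(n);cv2.imwrite(f'pics/{n}0.png',c['img'][:,:,::-1])
    print(n,{k:(v.tolist() if hasattr(v,'tolist') else v) for k,v in c.items() if k!='img'})
E
```

```text
pics
{'time': 0.0, 'tcp_pos': array([0.19111803, 0.62055255, 0.20578114]), 'orientation': array([ 179.99321978,   89.89149176, -107.12941596]), 'force': array([-0.39845232, -0.01551554, -0.15083001]), 'grip_width': 0.08531198153476083}
scene {'camera_matrix': [[475.3537613638743, 0.0, 318.3560762869646], [0.0, 475.3537613638743, 244.47994625840164], [0.0, 0.0, 1.0]], 'eye': [1.3355665879790355, -0.029718620144811525, 0.7033942350510333], 'attitude': [51.772642250824255, 0.07323473613888191, 87.02402641099073]}
side {'camera_matrix': [[566.642418941293, 0.0, 318.9791792104973], [0.0, 566.642418941293, 236.523131317797], [0.0, 0.0, 1.0]], 'eye': [0.31219028168973123, 1.03272454395879, 1.1674488235526266], 'attitude': [44.27650144500144, 0.1868561032968709, -166.936158639502]}
wrist {'camera_matrix': [[389.68318337204266, 0.0, 324.9544480477684], [0.0, 389.68318337204266, 244.34587356747014], [0.0, 0.0, 1.0]], 'T_tool_cam': [[0.0011125870873288357, 0.30527189481743006, -0.9522645810826668, -0.16700827006411323], [-0.0012597170019804952, 0.9522648427465613, 0.3052705068982914, 0.07812604268315738], [0.9999985876305255, 0.0008599438590563442, 0.0014440337638852998, -0.00047361501051990107], [0.0, 0.0, 0.0, 1.0]]}
```

View pics/scene0.png

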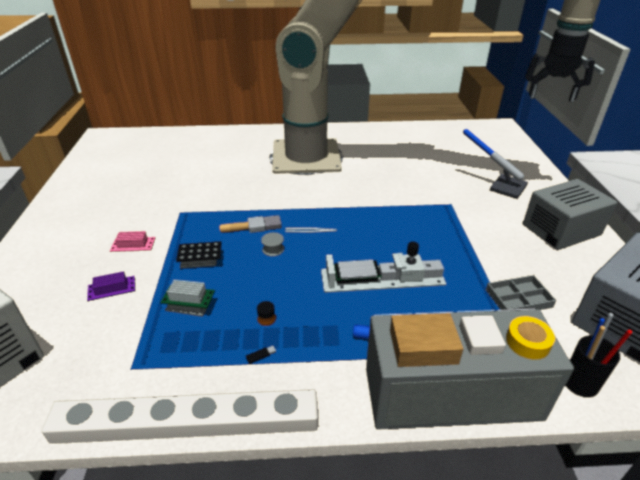

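View pics/side0.png

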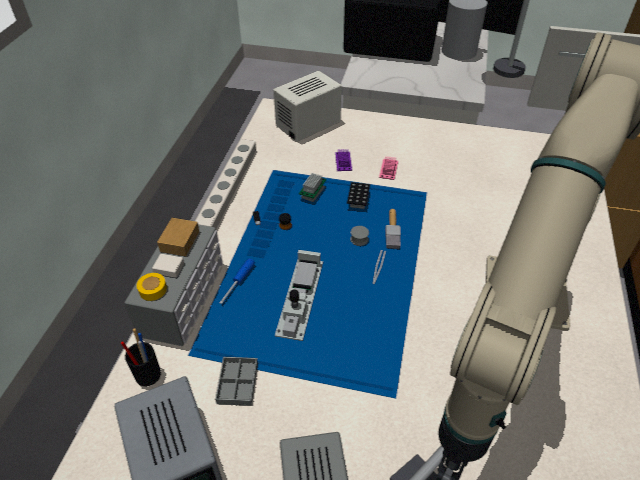

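View pics/wrist0.png

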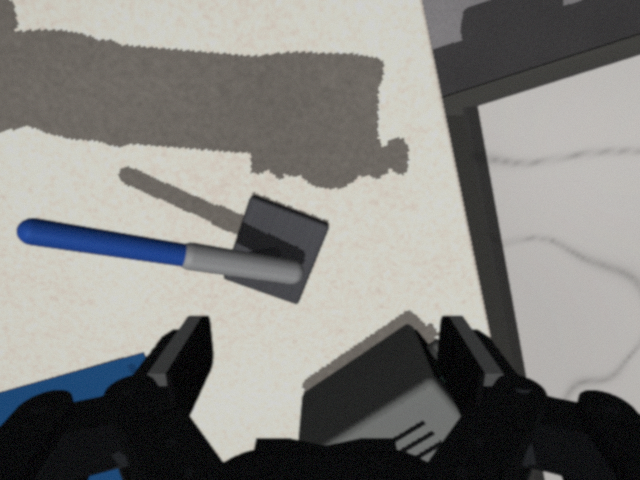

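The separator (black, dotted) is at scene (200,253) / side (358,196), and the power board (grey sink on green) is at scene (188,297) / side (313,188). The look-alikes to leave alone are the purple board at scene (110,287) and the pink one at (133,242). The jig is at scene (383,272), with its knob at (412,250).

```bash
cat > h.py <<'E'
import numpy as np, cv2
from scipy.spatial.transform import Rotation as Ro
from cell import state, capture
def rot(o): return Ro.from_euler('xyz',o,degrees=True).as_matrix()
def cam(name,save=None):
    s=state(); c=capture(name)
    if name=='wrist':
        T=np.eye(4);T[:3,:3]=rot(s['orientation']);T[:3,3]=s['tcp_pos'];T=T@np.array(c['T_tool_cam']);R=T[:3,:3];e=T[:3,3]
    else: R=rot(c['attitude']);e=np.array(c['eye'])
    if save: cv2.imwrite('pics/'+save,c['img'][:,:,::-1])
    return dict(img=c['img'],K=np.array(c['camera_matrix']),R=R,e=e,s=s)
def ray(c,u,v):
    d=np.linalg.inv(c['K'])@[u,v,1]; d=c['R']@(d*[1,-1,-1]); return d/np.linalg.norm(d)
def onz(c,u,v,z):
    d=ray(c,u,v); return c['e']+d*(z-c['e'][2])/d[2]
def proj(c,p):
    q=c['R'].T@(np.asarray(p)-c['e'])*[1,-1,-1]; q=c['K']@q; return q[:2]/q[2]
def tri(c1,p1,c2,p2):
    A=np.zeros((3,3));b=np.zeros(3)
    for c,p in((c1,p1),(c2,p2)):
        d=ray(c,*p);M=np.eye(3)-np.outer(d,d);A+=M;b+=M@c['e']
    return np.linalg.solve(A,b)
def local(s,p):  # world point -> tool coords
    return rot(s['orientation']).T@(np.asarray(p)-s['tcp_pos'])
E
python3 - <<'E'
from h import *
a=cam('scene');b=cam('side')
P={'sep':((200,250),(358,190)),'pb':((188,290),(313,183)),'knob':((412,246),(294,294)),'flat':((358,270),(305,273)),'spool':((272,239),(360,232)),'flux':((266,307),(286,217)),'dongle':((262,354),(256,217)),'railend':((440,270),(288,333))}
for k,(p,q) in P.items(): print(k,tri(a,p,b,q).round(3), onz(a,*p,.03).round(3),onz(b,*q,.03).round(3))
s=state();print(s['joints'],rot(s['orientation']).round(3))
E
python3 - <<'E'
import cv2
a=cv2.imread('pics/scene0.png');cv2.imwrite('pics/c1.png',cv2.resize(a[200:380,80:280],None,fx=4,fy=3.3,interpolation=2)[:600,:800])
b=cv2.imread('pics/side0.png');cv2.imwrite('pics/c2.png',cv2.resize(b[160:350,250:430],None,fx=3.1,fy=3.1,interpolation=2))
E
```

```text
sep [ 0.495 -0.253  0.038] [ 0.488 -0.254  0.03 ] [ 0.495 -0.266  0.03 ]
pb [ 0.633 -0.254  0.043] [ 0.618 -0.26   0.03 ] [ 0.637 -0.268  0.03 ]
knob [0.569 0.207 0.085] [0.499 0.227 0.03 ] [0.582 0.167 0.03 ]
flat [0.573 0.093 0.03 ] [0.575 0.094 0.03 ] [0.572 0.092 0.03 ]
spool [ 0.457 -0.092  0.03 ] [ 0.455 -0.093  0.03 ] [ 0.458 -0.09   0.03 ]
flux [ 0.677 -0.099  0.033] [ 0.674 -0.099  0.03 ] [ 0.678 -0.103  0.03 ]
dongle [ 0.771 -0.105  0.008] [ 0.79  -0.102  0.03 ] [ 0.763 -0.083  0.03 ]
railend [0.569 0.276 0.016] [0.584 0.269 0.03 ] [0.566 0.285 0.03 ]
[-76.65084654  36.03290006   2.20439624  86.96478498  -1.54609275
  57.08329297  -1.14505242] [[-0.    -0.956  0.294]
 [-0.001  0.294  0.956]
 [-1.    -0.    -0.001]]
```

View pics/c1.png

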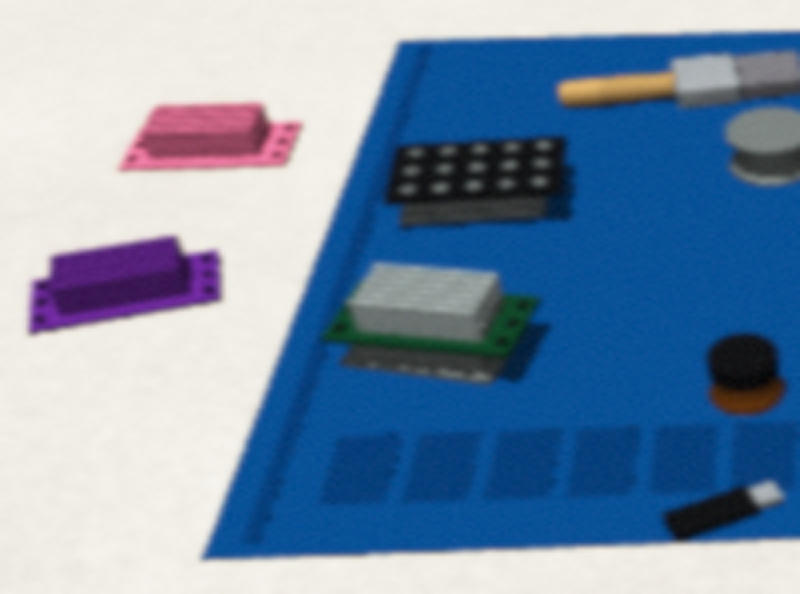

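View pics/c2.png

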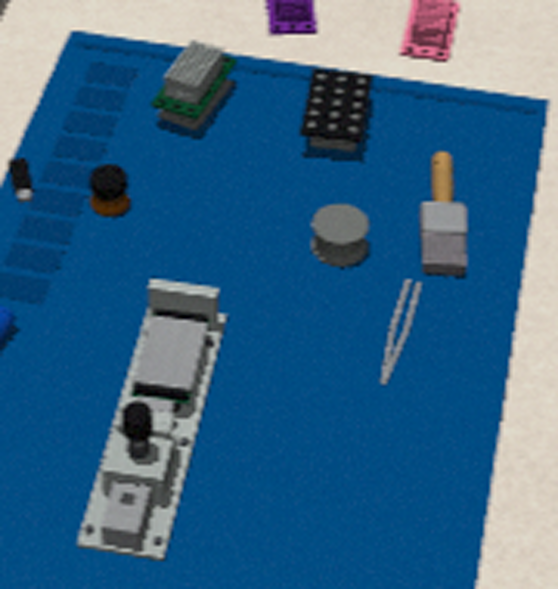

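The close crops confirm the choice: the dotted black sheet is the separator, and the grey finned sink on the green board is the power board. I'll turn the jaws along world x, then move to the jig for a close look.

```bash
python3 -m inch '[{"twist":0.1156},{"twist":0.1156},{"twist":0.1156},{"twist":0.1156},{"twist":0.1156},{"twist":0.1156},{"twist":0.1156},{"twist":0.1156},{"twist":0.1156},{"twist":0.1156},{"twist":0.1156}]' 0.0854 30
python3 -m inch '[{"tz":0.0237,"ty":-0.0313},{"tz":0.0237,"ty":-0.0313},{"tz":0.0237,"ty":-0.0313},{"tz":0.0237,"ty":-0.0313},{"tz":0.0237,"ty":-0.0313},{"tz":0.0237,"ty":-0.0313},{"tz":0.0237,"ty":-0.0313},{"tz":0.0237,"ty":-0.0313},{"tz":0.0237,"ty":-0.0313},{"tz":0.0237,"ty":-0.0313},{"tz":0.0237,"ty":-0.0313},{"tz":0.0237,"ty":-0.0313},{"tz":0.0237,"ty":-0.0313},{"tz":0.0237,"ty":-0.0313},{"tz":0.0237,"ty":-0.0313},{"tz":0.0237,"ty":-0.0313},{},{},{}]'
python3 - <<'E'
from h import *
c=cam('wrist','w1.png');print(c['s']['tcp_pos'],c['s']['orientation'],c['s']['joints'])
E
```

```text
[0.19122648 0.6209288  0.20625826] [-179.48047791   89.94871161 -106.59911918] [-76.65084654  36.03290006   2.20439624  86.96478498  -1.54609275
  57.08329297  -1.14505242]validation failed for argument at $[0]...
validation failed for argument at $[0]...
```

View pics/w1.png

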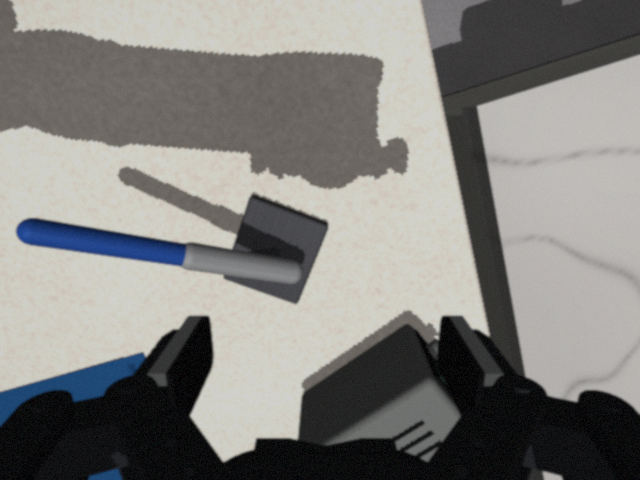

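Rows need all four keys.

```bash
python3 -m inch '[{"tx":0,"ty":0,"tz":0,"twist":0.1156},{"tx":0,"ty":0,"tz":0,"twist":0.1156},{"tx":0,"ty":0,"tz":0,"twist":0.1156},{"tx":0,"ty":0,"tz":0,"twist":0.1156},{"tx":0,"ty":0,"tz":0,"twist":0.1156},{"tx":0,"ty":0,"tz":0,"twist":0.1156},{"tx":0,"ty":0,"tz":0,"twist":0.1156},{"tx":0,"ty":0,"tz":0,"twist":0.1156},{"tx":0,"ty":0,"tz":0,"twist":0.1156},{"tx":0,"ty":0,"tz":0,"twist":0.1156},{"tx":0,"ty":0,"tz":0,"twist":0.1156}]' 0.0854 30
```

```text
time: 1.22
tcp_pos: [0.1912, 0.6212, 0.2067]
orientation: [160.6, 90.0, 160.3]
force: [-0.1, -0.1, -0.2]
grip_width: 0.0854
```

```bash
python3 -m inch '[{"tx":0,"ty":-0.0313,"tz":0.0237,"twist":0},{"tx":0,"ty":-0.0313,"tz":0.0237,"twist":0},{"tx":0,"ty":-0.0313,"tz":0.0237,"twist":0},{"tx":0,"ty":-0.0313,"tz":0.0237,"twist":0},{"tx":0,"ty":-0.0313,"tz":0.0237,"twist":0},{"tx":0,"ty":-0.0313,"tz":0.0237,"twist":0},{"tx":0,"ty":-0.0313,"tz":0.0237,"twist":0},{"tx":0,"ty":-0.0313,"tz":0.0237,"twist":0},{"tx":0,"ty":-0.0313,"tz":0.0237,"twist":0},{"tx":0,"ty":-0.0313,"tz":0.0237,"twist":0},{"tx":0,"ty":-0.0313,"tz":0.0237,"twist":0},{"tx":0,"ty":-0.0313,"tz":0.0237,"twist":0},{"tx":0,"ty":-0.0313,"tz":0.0237,"twist":0},{"tx":0,"ty":-0.0313,"tz":0.0237,"twist":0},{"tx":0,"ty":-0.0313,"tz":0.0237,"twist":0},{"tx":0,"ty":-0.0313,"tz":0.0237,"twist":0},{"tx":0,"ty":0,"tz":0,"twist":0},{"tx":0,"ty":0,"tz":0,"twist":0},{"tx":0,"ty":0,"tz":0,"twist":0}]'
python3 - <<'E'
from h import *
c=cam('wrist','w2.png');print(c['s']['tcp_pos'],c['s']['joints'].round(1));print(rot(c['s']['orientation']).round(4))
E
```

```text
time: 2.8
tcp_pos: [0.5702, 0.1211, 0.2064]
orientation: [144.2, 89.9, 144.2]
force: [-0.2, -0.1, 0.0]
grip_width: 0.085
[0.57021854 0.12109006 0.20640207] [-29.   32.   22.3  98.4 -14.8  52.5  -0.6]
[[-1.1e-03 -2.0e-04  1.0e+00]
 [ 8.0e-04  1.0e+00  2.0e-04]
 [-1.0e+00  8.0e-04 -1.1e-03]]
```

View pics/w2.png

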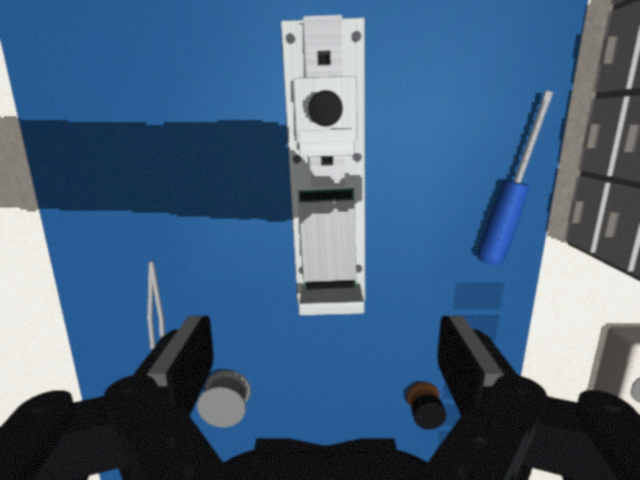

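The jig runs up the image, with its axis close to the image's vertical. The rail holes are at about (323,58) and (327,160), the knob top is at (325,108), and the flat board is at (329,240). I'll measure these precisely.

Run:
```python
from h import *
import pickle
c=cam('wrist');pickle.dump({k:c[k] for k in c},open('w2.pkl','wb'))
g=cv2.cvtColor(c['img'],cv2.COLOR_RGB2GRAY)
def cen(u0,u1,v0,v1,th):
    m=(g[v0:v1,u0:u1]<th).astype(np.uint8); n,l,st,ce=cv2.connectedComponentsWithStats(m); i=1+np.argmax(st[1:,4]); return ce[i]+[u0,v0],st[i]
a,_=cen(313,333,48,68,90);b,sb=cen(317,337,152,168,80);k,sk=cen(300,350,84,130,70)
print(a,b,k,sb,sk)
A=onz(c,*a,.03);B=onz(c,*b,.03);Kn=onz(c,*k,.09)
print(A,B,np.linalg.norm(A-B),'knob',Kn)
# base plate edges (white vs blue) 
hsv=cv2.cvtColor(c['img'],cv2.COLOR_RGB2HSV)
w=(hsv[...,1]<90).astype(np.uint8)
L=[];Rr=[]
for v in list(range(25,75,3))+list(range(165,185,3)):
    xs=np.where(w[v,270:380])[0]+270
    for lst,u in((L,xs[0]-.5),(Rr,xs[-1]+.5)): lst.append(onz(c,u,v,.006))
L=np.array(L);Rr=np.array(Rr)
for e in(L,Rr):
    p=np.polyfit(e[:,1],e[:,0],1);print('edge slope deg',np.degrees(np.arctan(p[0])),'x at y=.09',np.polyval(p,.09), 'res',np.abs(np.polyval(p,e[:,1])-e[:,0]).max())
top=[np.where(w[5:40,u])[0][0]+5-.5 for u in range(290,300,2)];print('top',top,onz(c,295,top[2],.006))
cv2.imwrite('pics/w2c.png',cv2.resize(c['img'][0:330,260:400,::-1],None,fx=1.8*2,fy=1.8,interpolation=2))
```

```text
[324.23448276  59.09655172] [327.4        161.26666667] [325.2341629  109.31221719] [ 6  6 10  8 75] [  9   9  33  34 884]
[0.56873305 0.24587473 0.03      ] [0.57149927 0.16520279 0.03      ] 0.08071935091137229 knob [0.56954613 0.20627923 0.09      ]
edge slope deg -1.8802900703209042 x at y=.09 0.5384550852622901 res 0.00045590054812816305
edge slope deg -1.8621666851607668 x at y=.09 0.6093291706614888 res 1.1102230246251565e-16
top [np.float64(20.5), np.float64(20.5), np.float64(20.5), np.float64(20.5), np.float64(20.5)] [0.54422157 0.27853163 0.006     ]
```

View pics/w2c.png

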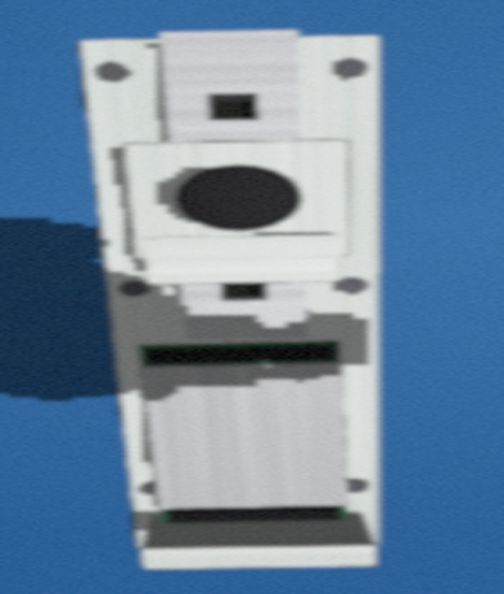

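Jig origin is about (0.574, 0.090), yaw +1.9°. Next I look at the separator.

```bash
python3 -m inch '[{"tx":0,"ty":-0.0374,"tz":-0.0075,"twist":0},{"tx":0,"ty":-0.0374,"tz":-0.0075,"twist":0},{"tx":0,"ty":-0.0374,"tz":-0.0075,"twist":0},{"tx":0,"ty":-0.0374,"tz":-0.0075,"twist":0},{"tx":0,"ty":-0.0374,"tz":-0.0075,"twist":0},{"tx":0,"ty":-0.0374,"tz":-0.0075,"twist":0},{"tx":0,"ty":-0.0374,"tz":-0.0075,"twist":0},{"tx":0,"ty":-0.0374,"tz":-0.0075,"twist":0},{"tx":0,"ty":-0.0374,"tz":-0.0075,"twist":0},{"tx":0,"ty":-0.0374,"tz":-0.0075,"twist":0},{"tx":0,"ty":0,"tz":0,"twist":0},{"tx":0,"ty":0,"tz":0,"twist":0},{"tx":0,"ty":0,"tz":0,"twist":0}]'
python3 - <<'E'
from h import *
import pickle
c=cam('wrist','w3.png');pickle.dump(c,open('w3.pkl','wb'));print(c['s']['tcp_pos'],c['s']['joints'].round(1));print(rot(c['s']['orientation']).round(4))
E
```

```text
time: 3.98
tcp_pos: [0.4964, -0.2514, 0.2066]
orientation: [88.8, 89.9, 88.9]
force: [-0.7, 0.0, 0.6]
grip_width: 0.0853
[ 0.4963644  -0.25140031  0.2065723 ] [  9.2  29.8  22.4 102.5 -14.3  50.5  38.3]
[[ 0.     -0.0025  1.    ]
 [ 0.0016  1.      0.0025]
 [-1.      0.0016  0.    ]]
```

View pics/w3.png

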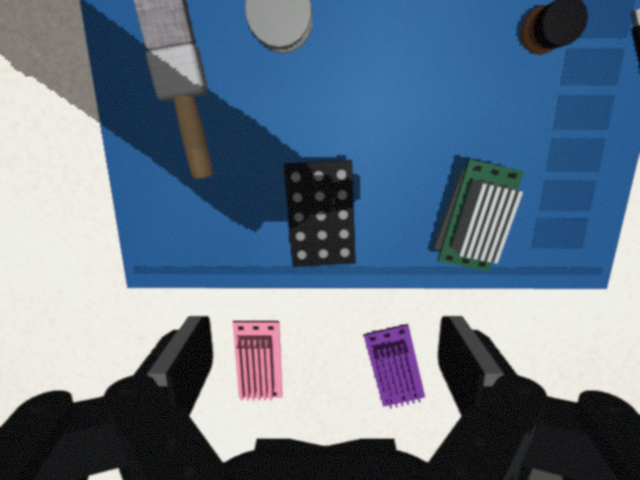

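The separator's dots sit around (320,213) and the power board is at (480,214), with the pink and purple boards below them.

Run:
```python
from h import *
import pickle
c=pickle.load(open('w3.pkl','rb'));im=c['img'];g=cv2.cvtColor(im,cv2.COLOR_RGB2GRAY);hsv=cv2.cvtColor(im,cv2.COLOR_RGB2HSV)
roi=g[150:275,275:365]
bh=cv2.subtract(roi,cv2.morphologyEx(roi,cv2.MORPH_OPEN,np.ones((15,15))))
m=((bh>30)&(hsv[150:275,275:365,1]<110)).astype(np.uint8);n,l,st,ce=cv2.connectedComponentsWithStats(m)
pts=[(ce[i]+[275,150]) for i in range(1,n) if 25<st[i,4]<180]
print(len(pts),[tuple(p.round(1)) for p in pts],[int(st[i,4]) for i in range(1,n)])
# black body rect
b=((hsv[...,2]<70)&(hsv[...,1]<150)).astype(np.uint8);b[:, :280]=0;b[:,362:]=0;b[:150]=0;b[275:]=0
b=cv2.morphologyEx(b,cv2.MORPH_CLOSE,np.ones((9,9)));n,l,st,ce=cv2.connectedComponentsWithStats(b);i=1+np.argmax(st[1:,4])
cs,_=cv2.findContours((l==i).astype(np.uint8),0,2);r=cv2.minAreaRect(max(cs,key=cv2.contourArea));bx=cv2.boxPoints(r);print(r)
W=np.array([onz(c,*p,.031) for p in bx]);print(W.round(4),W.mean(0).round(4),[np.linalg.norm(W[k]-W[(k+1)%4]).round(4) for k in range(4)])
gm=((hsv[...,0]>40)&(hsv[...,0]<90)&(hsv[...,1]>80)).astype(np.uint8);gm[:,:400]=0;gm[:,560:]=0
gm=cv2.morphologyEx(gm,cv2.MORPH_CLOSE,np.ones((5,5)))
cs,_=cv2.findContours(gm,0,2);h=np.vstack([k for k in cs if cv2.contourArea(k)>10]);r=cv2.minAreaRect(h);bx=cv2.boxPoints(r);print(r)
W=np.array([onz(c,*p,.030) for p in bx]);print(W.round(4),W.mean(0).round(4),[np.linalg.norm(W[k]-W[(k+1)%4]).round(4) for k in range(4)])
cv2.imwrite('pics/w3c.png',cv2.resize(im[140:285,270:540,::-1],None,fx=2.9,fy=2.9,interpolation=2))
```

```text
15 [(np.float64(341.0), np.float64(174.2)), (np.float64(318.2), np.float64(175.1)), (np.float64(295.4), np.float64(176.6)), (np.float64(319.4), np.float64(195.8)), (np.float64(341.9), np.float64(194.5)), (np.float64(296.8), np.float64(197.2)), (np.float64(320.7), np.float64(215.8)), (np.float64(342.9), np.float64(214.4)), (np.float64(298.2), np.float64(216.4)), (np.float64(343.5), np.float64(233.5)), (np.float64(299.9), np.float64(235.9)), (np.float64(321.7), np.float64(234.6)), (np.float64(344.3), np.float64(252.2)), (np.float64(322.9), np.float64(253.3)), (np.float64(301.4), np.float64(254.4))] [103, 92, 86, 82, 80, 78, 85, 95, 61, 90, 90, 89, 88, 89, 86]
((320.8092346191406, 212.60247802734375), (103.90025329589844, 68.8131332397461), 86.53176879882812)
[[ 0.4601 -0.2095  0.031 ]
 [ 0.5195 -0.2059  0.031 ]
 [ 0.5275 -0.3012  0.031 ]
 [ 0.463  -0.3054  0.031 ]] [ 0.4925 -0.2555  0.031 ] [np.float64(0.0595), np.float64(0.0956), np.float64(0.0646), np.float64(0.096)]
((492.29736328125, 249.13180541992188), (103.18353271484375, 479.36358642578125), 8.904821395874023)
[[ 0.5873 -0.5644  0.03  ]
 [ 0.6148 -0.0887  0.03  ]
 [ 0.696  -0.0996  0.03  ]
 [ 0.7075 -0.5886  0.03  ]] [ 0.6514 -0.3353  0.03  ] [np.float64(0.4765), np.float64(0.0819), np.float64(0.4891), np.float64(0.1226)]
```

View pics/w3c.png

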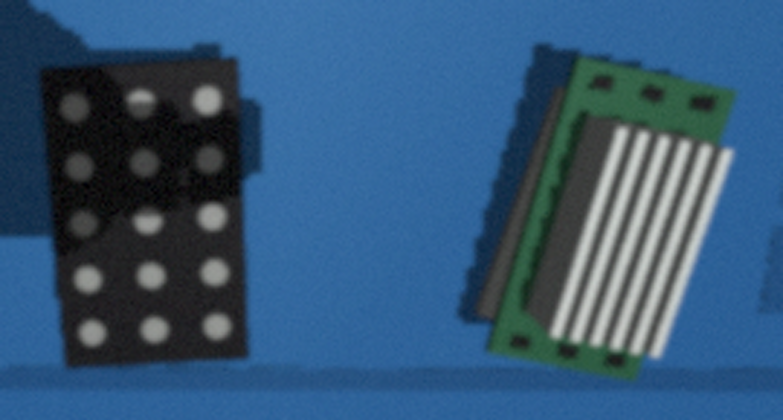

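Run:
```python
from h import *
import pickle
c=pickle.load(open('w3.pkl','rb'))
P=[(341,174.2),(318.2,175.1),(295.4,176.6),(319.4,195.8),(341.9,194.5),(296.8,197.2),(320.7,215.8),(342.9,214.4),(298.2,216.4),(343.5,233.5),(299.9,235.9),(321.7,234.6),(344.3,252.2),(322.9,253.3),(301.4,254.4)]
W=np.array([onz(c,*p,.031)[:2] for p in P]);print('sep',W.mean(0))
u,s,v=np.linalg.svd(W-W.mean(0));print('long axis',v[0],'yaw deg',np.degrees(np.arctan2(-v[0][0]*np.sign(v[0][1]),abs(v[0][1]))))
B=np.array([(470,159.7),(524.1,171.7),(490,271),(437.9,261.4)])
Q=np.array([onz(c,*p,.030)[:2] for p in B]);print('pb',Q.mean(0),[np.linalg.norm(Q[k]-Q[(k+1)%4]).round(4) for k in range(4)])
for d in(Q[0]-Q[3],Q[1]-Q[2]):print(np.degrees(np.arctan2(-d[0],d[1])))
e=Q[1]-Q[0];print(np.degrees(np.arctan2(e[1],e[0])));e=Q[2]-Q[3];print(np.degrees(np.arctan2(e[1],e[0])))
```

```text
sep [ 0.49223903 -0.25623127]
long axis [ 0.05703492 -0.99837218] yaw deg 3.2696345833965776
pb [ 0.63672378 -0.25861878] [np.float64(0.0496), np.float64(0.0948), np.float64(0.0511), np.float64(0.0958)]
-11.711893547880047
-10.771577719589292
-11.928332574367348
-10.862911406412882
```

```bash
python3 -m inch '[{"tx":0.02,"ty":-0.005,"tz":-0.0042,"twist":-0.055},{"tx":0.03,"ty":0,"tz":0,"twist":0},{"tx":0.03,"ty":0,"tz":0,"twist":0},{"tx":0.03,"ty":0,"tz":0,"twist":0},{"tx":0.03,"ty":0,"tz":0,"twist":0},{"tx":0.02,"ty":0,"tz":0,"twist":0},{"tx":0.015,"ty":0,"tz":0,"twist":0},{"tx":0.01,"ty":0,"tz":0,"twist":0},{"tx":0.01,"ty":0,"tz":0,"twist":0},{"tx":0,"ty":0,"tz":0,"twist":0},{"tx":0,"ty":0,"tz":0,"twist":0}]'
python3 - <<'E'
from h import *
c=cam('wrist','w4.png');print(c['s']['tcp_pos'],rot(c['s']['orientation']).round(4),c['s']['force'])
a=cam('side')
cv2.imwrite('pics/s4.png',cv2.resize(a['img'][120:260,270:440,::-1],None,fx=4,fy=4,interpolation=2))
E
```

```text
time: 4.95
tcp_pos: [0.4921, -0.2578, 0.0118]
orientation: [54.8, 90.0, 58.1]
force: [0.5, -0.6, -1.1]
grip_width: 0.0851
[ 0.49209849 -0.25780555  0.01183018] [[ 1.000e-04 -5.650e-02  9.984e-01]
 [ 2.000e-04  9.984e-01  5.650e-02]
 [-1.000e+00  2.000e-04  2.000e-04]] [ 0.4580333  -0.55008401 -1.11561837]
```

View pics/w4.png

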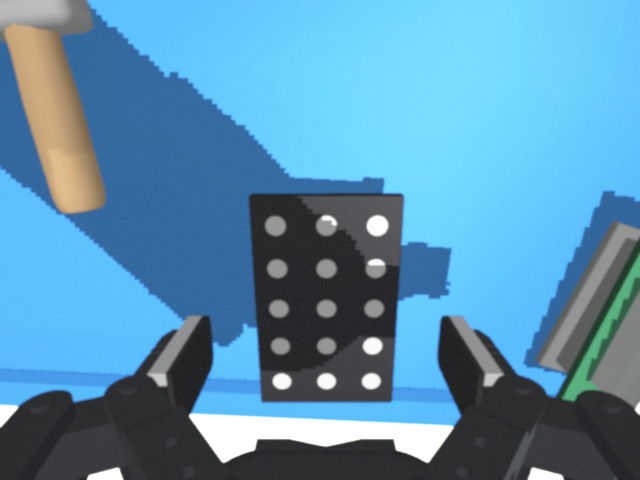

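View pics/s4.png

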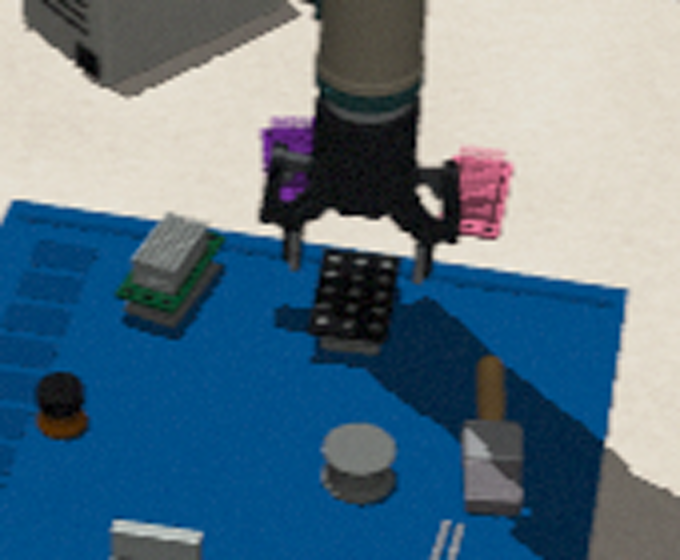

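Run:
```python
from h import *
c=cam('wrist');a=cam('side');s=c['s']
print('mid dot',onz(c,326,308,.031))
R=rot(s['orientation'])
for back in(0,.013,.019,.032):
  for z in(-.0425,.0425):
    p=s['tcp_pos']+R@[-back,0,z]; print(back,z,p.round(3),'wrist',proj(c,p).round(0),'side crop',((proj(a,p)-[270,120])*4).round(0))
```

```text
mid dot [ 0.49235176 -0.25699711  0.031     ]
0 -0.0425 [ 0.45  -0.261  0.013] wrist [235. 293.] side crop [408. 310.]
0 0.0425 [ 0.535 -0.256  0.013] wrist [416. 293.] side crop [298. 298.]
0.013 -0.0425 [ 0.45  -0.261  0.026] wrist [229. 306.] side crop [409. 298.]
0.013 0.0425 [ 0.535 -0.256  0.026] wrist [423. 305.] side crop [298. 285.]
0.019 -0.0425 [ 0.45  -0.261  0.032] wrist [225. 312.] side crop [410. 292.]
0.019 0.0425 [ 0.535 -0.256  0.032] wrist [427. 312.] side crop [299. 279.]
0.032 -0.0425 [ 0.45  -0.261  0.045] wrist [217. 328.] side crop [411. 279.]
0.032 0.0425 [ 0.535 -0.256  0.045] wrist [435. 327.] side crop [299. 266.]
```

Run:
```python
from h import *
c=cam('wrist');a=cam('side');s=c['s']
print('tip L', local(s,tri(c,(200,318),a,(375,190.5))).round(4)); print('tip R',local(s,tri(c,(453,318),a,(343.3,187)) ).round(4))
R=rot(s['orientation'])
for y in(.011,-.011,0):
  for back in(.013,.02,.03,.04): print(y,back,proj(c,s['tcp_pos']+R@[-back,y,-.0425]).round(0),(4*(proj(a,s['tcp_pos']+R@[-back,y,-.0425])-[270,120])).round(0))
cv2.imwrite('pics/w5c.png',cv2.resize(c['img'][280:480,120:330,::-1],None,fx=3,fy=3,interpolation=2))
cv2.imwrite('pics/s5c.png',cv2.resize(a['img'][155:215,325:395,::-1],None,fx=9,fy=9,interpolation=2))
```

```text
tip L [-0.0327  0.0042 -0.0491]
tip R [-0.0356  0.0066  0.047 ]
0.011 0.013 [227. 282.] [408. 307.]
0.011 0.02 [223. 289.] [409. 300.]
0.011 0.03 [216. 300.] [409. 290.]
0.011 0.04 [209. 312.] [410. 280.]
-0.011 0.013 [231. 328.] [411. 288.]
-0.011 0.02 [227. 336.] [412. 281.]
-0.011 0.03 [221. 349.] [413. 271.]
-0.011 0.04 [214. 364.] [413. 261.]
0 0.013 [229. 306.] [410. 297.]
0 0.02 [225. 313.] [410. 290.]
0 0.03 [219. 325.] [411. 280.]
0 0.04 [212. 339.] [412. 270.]
```

View pics/w5c.png

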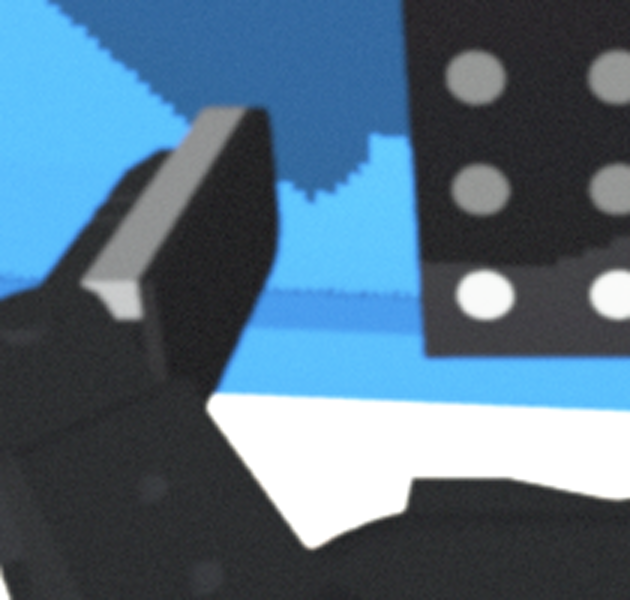

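View pics/s5c.png

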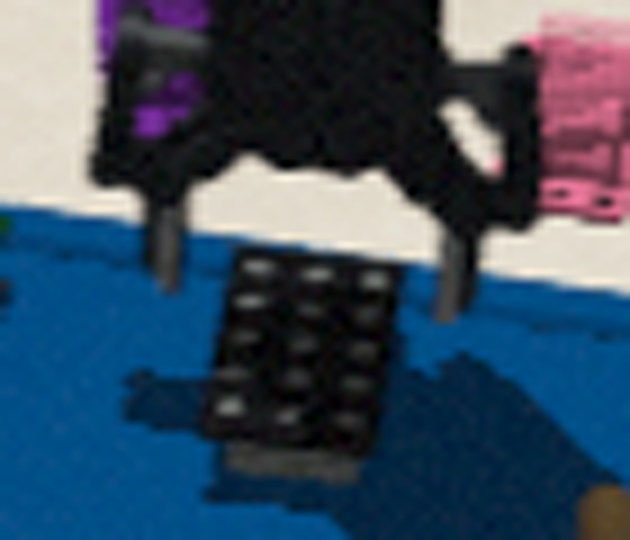

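The visible fingertips look further back than the nominal TCP. I'll close gently and see whether the jaws stop on the sheet at 60 mm.

```bash
python3 -m inch '[{"tx":0,"ty":0.001,"tz":0,"twist":0},{"tx":0,"ty":0,"tz":0,"twist":0},{"tx":0,"ty":0,"tz":0,"twist":0},{"tx":0,"ty":0,"tz":0,"twist":0},{"tx":0,"ty":0,"tz":0,"twist":0},{"tx":0,"ty":0,"tz":0,"twist":0}]' 0.055 25
python3 - <<'E'
from h import *
c=cam('wrist','w6.png');print(c['s']['tcp_pos'],c['s']['force'],c['s']['grip_width'])
E
```

```text
time: 5.75
tcp_pos: [0.4916, -0.2575, 0.0117]
orientation: [150.9, 90.0, 154.1]
force: [0.3, -0.4, -0.6]
grip_width: 0.0552
[ 0.49156686 -0.2574922   0.01165312] [ 0.28214571 -0.36600794 -0.56991603] 0.05516879810355037
```

View pics/w6.png

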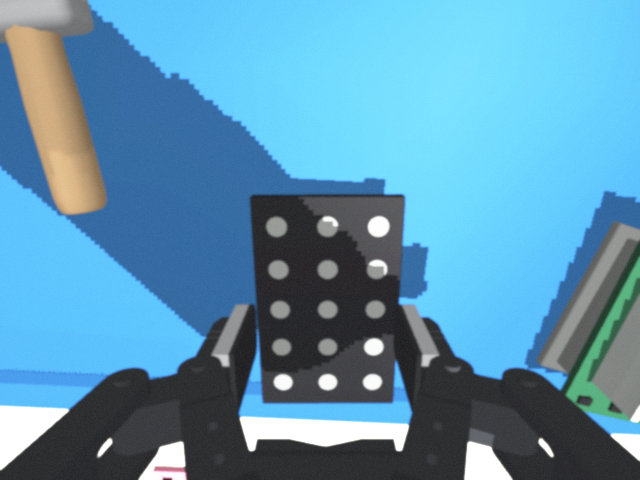

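Closing to 55 mm missed the sheet, so the real fingertips are about 36 mm behind the nominal TCP. I'll re-open and go lower in stages, watching the force.

```bash
python3 -m inch '[{"tx":0,"ty":0,"tz":0,"twist":0},{"tx":0,"ty":0,"tz":0,"twist":0},{"tx":0,"ty":0,"tz":0,"twist":0},{"tx":0.006,"ty":0.001,"tz":0.0007,"twist":0},{"tx":0.006,"ty":0,"tz":0,"twist":0},{"tx":0.006,"ty":0,"tz":0,"twist":0},{"tx":0,"ty":0,"tz":0,"twist":0},{"tx":0,"ty":0,"tz":0,"twist":0}]' 0.076 25
python3 - <<'E'
from h import *
c=cam('wrist','w7.png');a=cam('side');print(c['s']['tcp_pos'],c['s']['force'],c['s']['grip_width'])
cv2.imwrite('pics/s7c.png',cv2.resize(a['img'][155:215,325:395,::-1],None,fx=9,fy=9,interpolation=2))
E
```

```text
time: 6.47
tcp_pos: [0.4917, -0.2562, -0.0071]
orientation: [150.1, 89.9, 153.2]
force: [0.1, 0.0, 0.1]
grip_width: 0.076
[ 0.4916901  -0.25621481 -0.00705723] [0.1119473  0.01958624 0.10455552] 0.07598153772668241
```

View pics/w7.png

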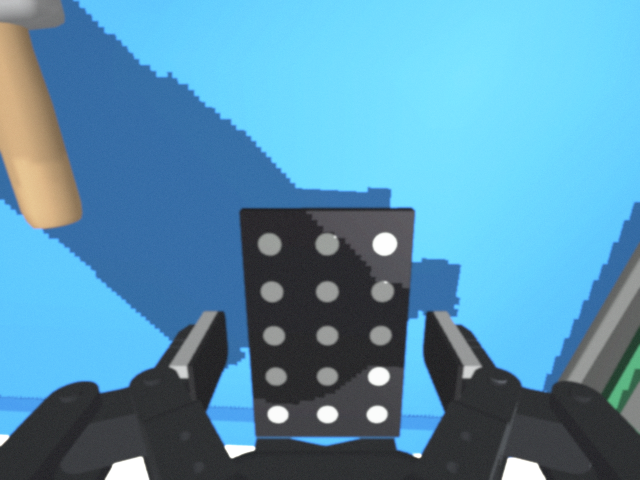

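View pics/s7c.png

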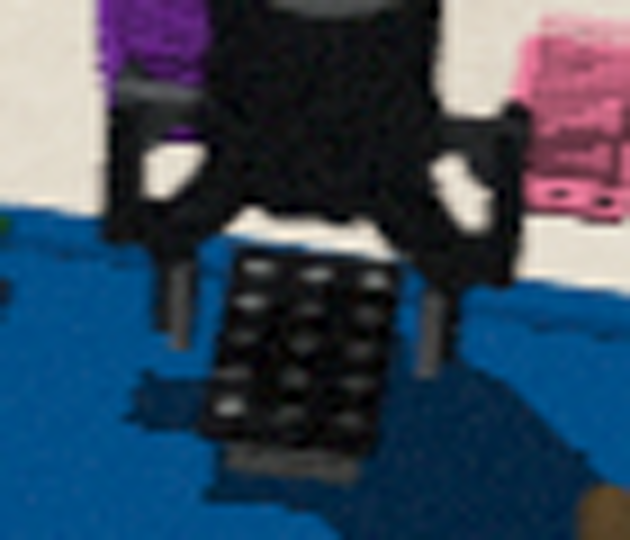

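```bash
python3 -m inch '[{"tx":0.006,"ty":0,"tz":0.0005,"twist":0},{"tx":0.005,"ty":0,"tz":0,"twist":0},{"tx":0,"ty":0,"tz":0,"twist":0},{"tx":0,"ty":0,"tz":0,"twist":0}]'
python3 -m inch '[{"tx":0,"ty":0,"tz":0,"twist":0},{"tx":0,"ty":0,"tz":0,"twist":0},{"tx":0,"ty":0,"tz":0,"twist":0},{"tx":0,"ty":0,"tz":0,"twist":0},{"tx":0,"ty":0,"tz":0,"twist":0},{"tx":0,"ty":0,"tz":0,"twist":0}]' 0.05 25
```

```text
time: 6.9
tcp_pos: [0.4924, -0.2562, -0.0178]
orientation: [147.1, 89.9, 150.3]
force: [-0.2, -0.6, 0.3]
grip_width: 0.0759
time: 7.4
tcp_pos: [0.4928, -0.2565, -0.0171]
orientation: [-27.6, 90.0, -24.4]
force: [-0.4, 0.3, 2.7]
grip_width: 0.0594
```

The sheet is gripped at 59.4 mm. Next I lift it, carry it across and square it to the jig.

```bash
python3 -m inch '[{"tx":-0.01,"ty":0,"tz":0,"twist":0},{"tx":-0.02,"ty":0,"tz":0,"twist":0},{"tx":-0.03,"ty":0,"tz":0,"twist":0},{"tx":-0.03,"ty":0,"tz":0,"twist":0.024},{"tx":0,"ty":0.0286,"tz":0.0077,"twist":0},{"tx":0,"ty":0.0286,"tz":0.0077,"twist":0},{"tx":0,"ty":0.0286,"tz":0.0077,"twist":0},{"tx":0,"ty":0.0286,"tz":0.0077,"twist":0},{"tx":0,"ty":0.0286,"tz":0.0077,"twist":0},{"tx":0,"ty":0.0286,"tz":0.0077,"twist":0},{"tx":0,"ty":0.0286,"tz":0.0077,"twist":0},{"tx":0,"ty":0.0286,"tz":0.0077,"twist":0},{"tx":0,"ty":0.0286,"tz":0.0077,"twist":0},{"tx":0,"ty":0.0286,"tz":0.0077,"twist":0},{"tx":0,"ty":0.0286,"tz":0.0077,"twist":0},{"tx":0,"ty":0.0286,"tz":0.0077,"twist":0},{"tx":0,"ty":0,"tz":0,"twist":0},{"tx":0,"ty":0,"tz":0,"twist":0},{"tx":0,"ty":0,"tz":0,"twist":0}]'
python3 - <<'E'
from h import *
import pickle
c=cam('wrist','w8.png');a=cam('side');print(c['s']['tcp_pos'],c['s']['force'],c['s']['grip_width'],rot(c['s']['orientation'])[:,1])
pickle.dump(c,open('w8.pkl','wb'))
cv2.imwrite('pics/s8c.png',cv2.resize(a['img'][190:350,240:380,::-1],None,fx=3.7,fy=3.7,interpolation=2))
E
```

```text
time: 8.98
tcp_pos: [0.5741, 0.0889, 0.073]
orientation: [-93.0, 90.0, -91.2]
force: [0.4, -0.3, -0.7]
grip_width: 0.059
[0.57409203 0.08886204 0.07300832] [ 0.40659062 -0.3091433  -0.68564352] 0.05900826687919441 [-3.13852811e-02  9.99507039e-01 -8.01469995e-04]
```

View pics/w8.png

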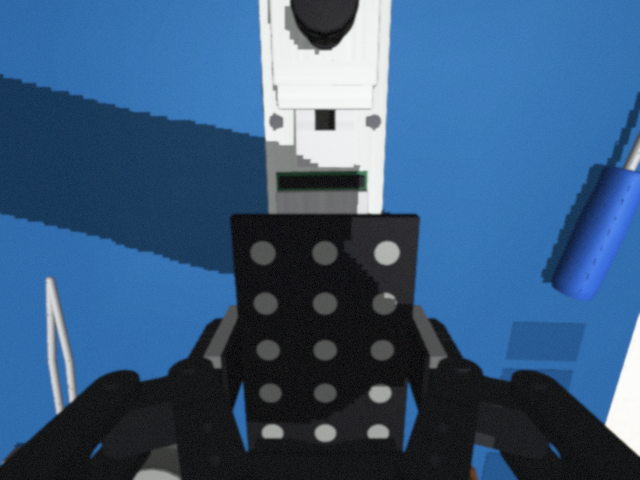

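View pics/s8c.png

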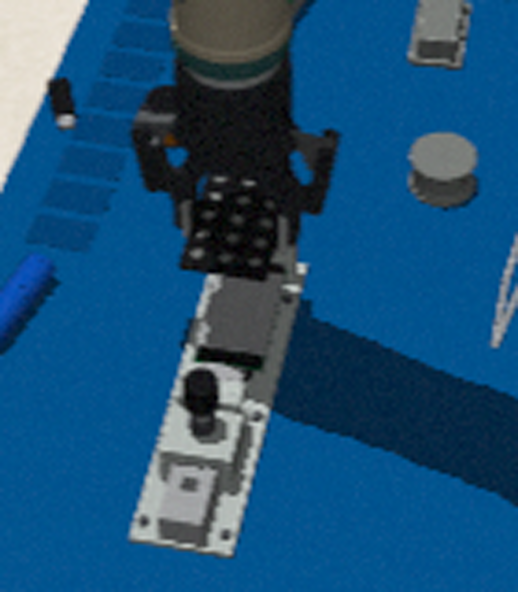

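Run:
```python
from h import *
import pickle
c=pickle.load(open('w8.pkl','rb'))
P=[(263,253),(325,252.5),(387,252.5),(265.5,303.5),(325,303),(385,302.5),(268,351),(325,350.5),(382.5,350.5),(270,393),(325,393),(380,393.5)]
W=np.array([onz(c,*p,.1211)[:2] for p in P]);ii=np.array([4,7]);
print(W.reshape(4,3,2).round(4)); print('mid',W[7], 'rowvec',W[1]-W[10], 'spacing',np.linalg.norm(W[1]-W[10])/3)
print('hole76',onz(c,325,119.5,.03))
for u,v in((278,189),(366,189),(278,171),(366,171)): print('flat end?',onz(c,u,v,.032)[:2].round(4))
```

```text
[[[0.5526 0.1247]
  [0.5726 0.1254]
  [0.5925 0.126 ]]

 [[0.5531 0.1067]
  [0.5731 0.1075]
  [0.5933 0.1082]]

 [[0.5536 0.0883]
  [0.5737 0.0891]
  [0.5938 0.0897]]

 [[0.5541 0.0706]
  [0.5742 0.0712]
  [0.5943 0.0716]]]
mid [0.57365458 0.08906235] rowvec [-0.0016367   0.05423179] spacing 0.01808549539270995
hole76 [0.5714313  0.16618194 0.03      ]
flat end? [0.5473 0.13  ]
flat end? [0.5945 0.1314]
flat end? [0.5474 0.1395]
flat end? [0.5939 0.1409]
```

```bash
python3 -m inch '[{"tx":0.01,"ty":0.0012,"tz":0.0002,"twist":-0.003},{"tx":0.02,"ty":0,"tz":0,"twist":0},{"tx":0.02,"ty":0,"tz":0,"twist":0},{"tx":0.015,"ty":0,"tz":0,"twist":0},{"tx":0.01,"ty":0,"tz":0,"twist":0},{"tx":0.005,"ty":0,"tz":0,"twist":0},{"tx":0.002,"ty":0,"tz":0,"twist":0},{"tx":0.001,"ty":0,"tz":0,"twist":0},{"tx":0,"ty":0,"tz":0,"twist":0},{"tx":0,"ty":0,"tz":0,"twist":0}]'
python3 - <<'E'
from h import *
s=state();print(s['tcp_pos'],s['force'],s['grip_width'])
E
```

```text
time: 9.92
tcp_pos: [0.5751, 0.0908, -0.0096]
orientation: [6.4, 89.9, 8.4]
force: [-0.1, 0.1, -0.9]
grip_width: 0.059
[ 0.57511963  0.09076283 -0.00959485] [-0.12523241  0.11590056 -0.85450485] 0.05904411851253571
```

```bash
python3 -m inch '[{"tx":0.0008,"ty":0,"tz":-0.0007,"twist":0},{"tx":0.0007,"ty":0,"tz":0,"twist":0},{"tx":0.0005,"ty":0,"tz":0,"twist":0},{"tx":0,"ty":0,"tz":0,"twist":0}]'
python3 -m inch '[{"tx":0,"ty":0,"tz":0,"twist":0},{"tx":0,"ty":0,"tz":0,"twist":0},{"tx":0,"ty":0,"tz":0,"twist":0},{"tx":0,"ty":0,"tz":0,"twist":0},{"tx":0,"ty":0,"tz":0,"twist":0}]' 0.076
python3 - <<'E'
from h import *
import pickle
c=cam('wrist','w9.png');a=cam('side');print(c['s']['tcp_pos'],c['s']['force'],c['s']['grip_width'],rot(c['s']['orientation'])[:,1])
pickle.dump(c,open('w9.pkl','wb'))
cv2.imwrite('pics/s9c.png',cv2.resize(a['img'][190:350,240:380,::-1],None,fx=3.7,fy=3.7,interpolation=2))
E
```

```text
time: 10.25
tcp_pos: [0.5741, 0.0908, -0.0111]
orientation: [36.8, 89.9, 38.8]
force: [-1.3, 0.1, 7.2]
grip_width: 0.0588
time: 10.67
tcp_pos: [0.5737, 0.0907, -0.0124]
orientation: [-163.9, 90.0, -161.9]
force: [0.7, 0.4, -0.2]
grip_width: 0.0758
[ 0.5737291   0.09070269 -0.01242736] [ 0.71824381  0.35358017 -0.2372268 ] 0.0757974001051722 [-3.44177056e-02  9.99407534e-01 -4.70504486e-05]
```

View pics/w9.png

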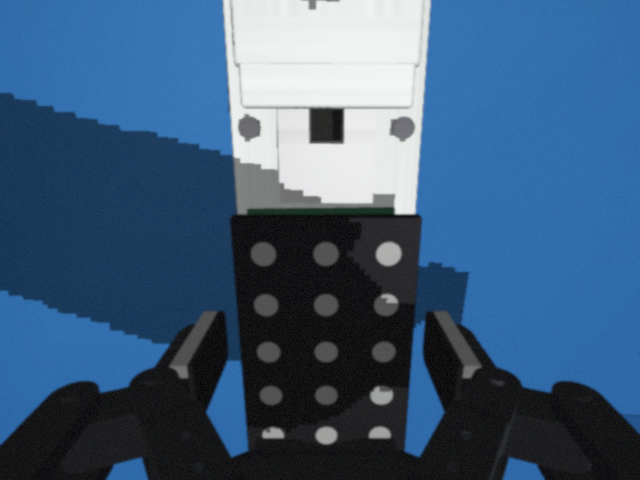

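View pics/s9c.png

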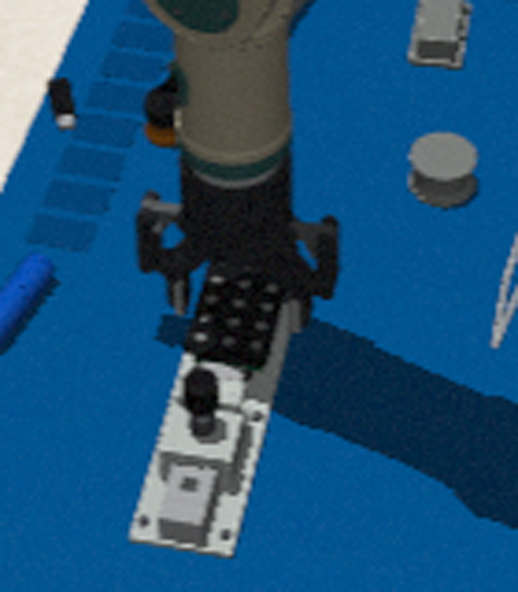

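```bash
python3 - <<'E'
from h import *
import pickle
c=pickle.load(open('w9.pkl','rb'))
for p in((326,352),(326,254),(326,395)): print(onz(c,*p,.037).round(4))
E
python3 -m inch '[{"tx":-0.015,"ty":0,"tz":0,"twist":0},{"tx":-0.03,"ty":0,"tz":0,"twist":0},{"tx":-0.035,"ty":0,"tz":0,"twist":0},{"tx":-0.04,"ty":0,"tz":0,"twist":0},{"tx":0,"ty":-0.0351,"tz":0.0051,"twist":0},{"tx":0,"ty":-0.0351,"tz":0.0051,"twist":0},{"tx":0,"ty":-0.0351,"tz":0.0051,"twist":0},{"tx":0,"ty":-0.0351,"tz":0.0051,"twist":0},{"tx":0,"ty":-0.0351,"tz":0.0051,"twist":0},{"tx":0,"ty":-0.0351,"tz":0.0051,"twist":0},{"tx":0,"ty":-0.0351,"tz":0.0051,"twist":0},{"tx":0,"ty":-0.0351,"tz":0.0051,"twist":0},{"tx":0,"ty":-0.0351,"tz":0.0051,"twist":0},{"tx":0,"ty":-0.0351,"tz":0.0051,"twist":0},{"tx":0,"ty":0,"tz":0,"twist":0.116},{"tx":0,"ty":0,"tz":0,"twist":0.116},{"tx":0,"ty":0,"tz":0,"twist":0},{"tx":0,"ty":0,"tz":0,"twist":0},{"tx":0,"ty":0,"tz":0,"twist":0}]' 0.076
python3 - <<'E'
from h import *
import pickle
c=cam('wrist','w10.png');a=cam('side','s10.png');print(c['s']['tcp_pos'],c['s']['force'],c['s']['joints'].round(1),rot(c['s']['orientation'])[:,1])
pickle.dump(c,open('w10.pkl','wb'))
cv2.imwrite('pics/s10c.png',cv2.resize(a['img'][150:350,240:400,::-1],None,fx=3,fy=3,interpolation=2))
E
```

```text
[0.5736 0.0911 0.037 ]
[0.5724 0.1272 0.037 ]
[0.5742 0.0732 0.037 ]
time: 12.35
tcp_pos: [0.6369, -0.2574, 0.1075]
orientation: [139.9, 90.0, 128.8]
force: [-0.4, -0.6, -0.1]
grip_width: 0.076
[ 0.63685047 -0.25740545  0.10747239] [-0.35485952 -0.55046644 -0.076658  ] [  6.3  47.5  24.8  85.9 -23.3  51.8  27.4] [1.92529043e-01 9.81291170e-01 4.55660366e-04]
```

View pics/w10.png

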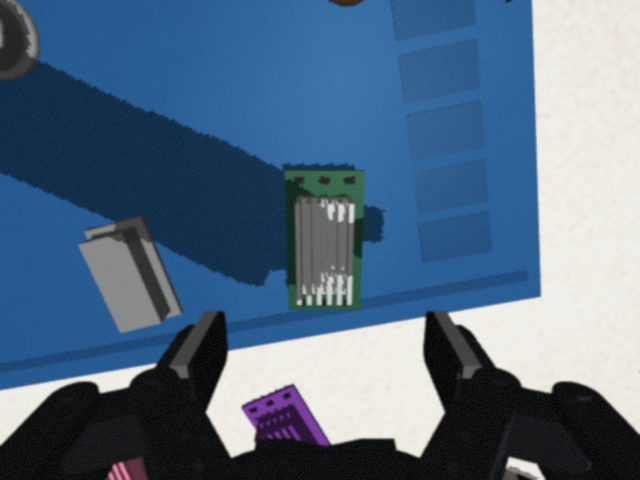

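View pics/s10c.png

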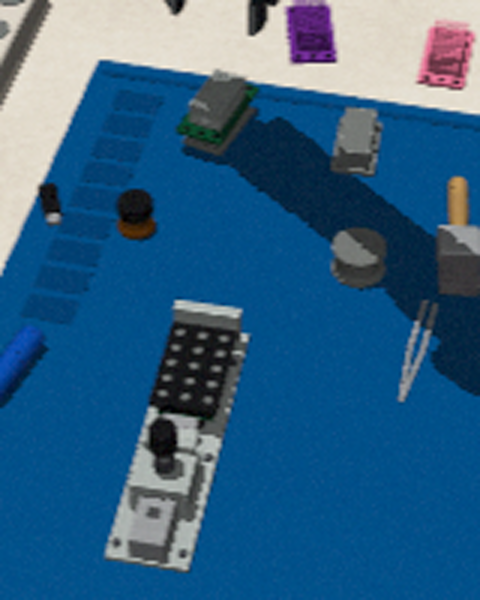

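The separator lies square on the flat board, with its centre at (0.5736, 0.0911). The power board is upright in the wrist view around (326,240). Next I measure the sink.

Run:
```python
from h import *
import pickle
c=pickle.load(open('w10.pkl','rb'));im=c['img']
hsv=cv2.cvtColor(im,cv2.COLOR_RGB2HSV)
m=((hsv[...,0]>45)&(hsv[...,0]<90)&(hsv[...,1]>60)).astype(np.uint8);m[:160]=0;m[315:]=0;m[:,:275]=0;m[:,375:]=0
ys,xs=np.where(m);h=cv2.convexHull(np.c_[xs,ys].astype(np.int32));ap=cv2.approxPolyDP(h,8,True)[:,0];print(ap.tolist())
B=[(284.5,169),(365,169.5),(360,309.5),(289,309.5)]
Q=np.array([onz(c,*p,.030) for p in B]);print(Q.mean(0),[np.linalg.norm(Q[k]-Q[(k+1)%4]).round(4) for k in range(4)])
T=np.array([onz(c,*p,.054) for p in [(296,197),(354,197),(353,305),(297,305)]]);print(T.mean(0),[np.linalg.norm(T[k]-T[(k+1)%4]).round(4) for k in range(4)])
for M in(Q,T):
  print('tool',local(c['s'],M.mean(0)).round(4)); d=(M[0]+M[1]-M[2]-M[3]);print(np.degrees(np.arctan2(-d[0],d[1])))
R=rot(c['s']['orientation']);print(np.degrees(np.arctan2(-R[0,1],R[1,1])))
```

```text
[[363, 171], [359, 307], [289, 308], [285, 171]]
[ 0.63639818 -0.25759159  0.03      ] [np.float64(0.05), np.float64(0.0964), np.float64(0.0494), np.float64(0.0967)]
[ 0.6368754  -0.25633667  0.054     ] [np.float64(0.0332), np.float64(0.0683), np.float64(0.035), np.float64(0.0682)]
tool [ 0.0775 -0.0003 -0.0004]
-11.28768944163498
tool [ 0.0535  0.001  -0.0002]
-11.170225661152871
-11.100414357713085
```

```bash
python3 -m inch '[{"tx":0.025,"ty":0,"tz":-0.0003,"twist":0},{"tx":0.025,"ty":0,"tz":0,"twist":0},{"tx":0.02,"ty":0,"tz":0,"twist":0},{"tx":0.012,"ty":0,"tz":0,"twist":0},{"tx":0,"ty":0,"tz":0,"twist":0},{"tx":0,"ty":0,"tz":0,"twist":0}]' 0.055
python3 - <<'E'
from h import *
c=cam('wrist','w11.png');print(c['s']['tcp_pos'],c['s']['force'],c['s']['grip_width'])
E
```

```text
time: 12.95
tcp_pos: [0.6365, -0.2582, 0.0257]
orientation: [-179.7, 90.0, 169.0]
force: [-0.1, -0.3, 1.2]
grip_width: 0.0548
[ 0.63650932 -0.25819838  0.02565911] [-0.06864757 -0.33094779  1.23693472] 0.05477536635213851
```

View pics/w11.png

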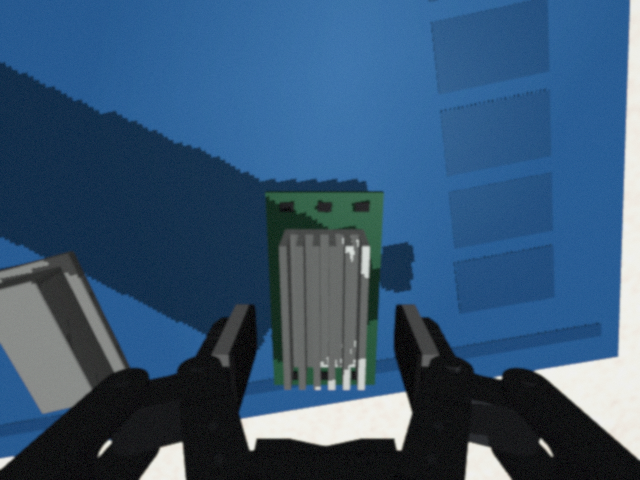

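```bash
python3 -m inch '[{"tx":0.01,"ty":0.0005,"tz":0.0003,"twist":0},{"tx":0.007,"ty":0,"tz":0,"twist":0},{"tx":0.003,"ty":0,"tz":0,"twist":0},{"tx":0,"ty":0,"tz":0,"twist":0},{"tx":0,"ty":0,"tz":0,"twist":0}]' 0.055
python3 -m inch '[{"tx":0,"ty":0,"tz":0,"twist":0},{"tx":0,"ty":0,"tz":0,"twist":0},{"tx":0,"ty":0,"tz":0,"twist":0},{"tx":0,"ty":0,"tz":0,"twist":0},{"tx":0,"ty":0,"tz":0,"twist":0},{"tx":0,"ty":0,"tz":0,"twist":0},{"tx":0,"ty":0,"tz":0,"twist":0}]' 0.02 35
python3 - <<'E'
from h import *
c=cam('wrist','w12.png');print(c['s']['tcp_pos'],c['s']['force'],c['s']['grip_width'])
E
```

```text
time: 13.42
tcp_pos: [0.6368, -0.2578, 0.0055]
orientation: [172.8, 90.0, 161.5]
force: [0.2, 0.6, -1.0]
grip_width: 0.0549
time: 14.0
tcp_pos: [0.6372, -0.2581, 0.0061]
orientation: [-15.7, 90.0, -27.0]
force: [-0.4, -0.1, 2.9]
grip_width: 0.0336
[ 0.63722759 -0.25808629  0.00614641] [-0.39693647 -0.14255989  2.92288262] 0.03361945372757133
```

View pics/w12.png

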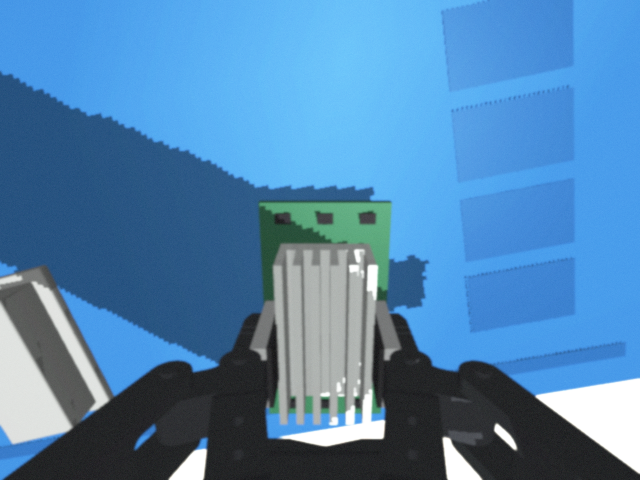

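```bash
python3 -m inch '[{"tx":-0.01,"ty":0,"tz":0,"twist":0},{"tx":-0.02,"ty":0,"tz":0,"twist":0},{"tx":-0.03,"ty":0,"tz":0,"twist":0},{"tx":-0.03,"ty":0,"tz":0,"twist":0},{"tx":0,"ty":0,"tz":0,"twist":-0.1135},{"tx":0,"ty":0,"tz":0,"twist":-0.1135},{"tx":0,"ty":0.0349,"tz":-0.0052,"twist":0},{"tx":0,"ty":0.0349,"tz":-0.0052,"twist":0},{"tx":0,"ty":0.0349,"tz":-0.0052,"twist":0},{"tx":0,"ty":0.0349,"tz":-0.0052,"twist":0},{"tx":0,"ty":0.0349,"tz":-0.0052,"twist":0},{"tx":0,"ty":0.0349,"tz":-0.0052,"twist":0},{"tx":0,"ty":0.0349,"tz":-0.0052,"twist":0},{"tx":0,"ty":0.0349,"tz":-0.0052,"twist":0},{"tx":0,"ty":0.0349,"tz":-0.0052,"twist":0},{"tx":0,"ty":0.0349,"tz":-0.0052,"twist":0},{"tx":0,"ty":0,"tz":0,"twist":0},{"tx":0,"ty":0,"tz":0,"twist":0},{"tx":0,"ty":0,"tz":0,"twist":0}]'
python3 - <<'E'
from h import *
import pickle
c=cam('wrist','w13.png');a=cam('side');print(c['s']['tcp_pos'],c['s']['force'],c['s']['grip_width'],rot(c['s']['orientation'])[:,1])
pickle.dump(c,open('w13.pkl','wb'))
cv2.imwrite('pics/s13c.png',cv2.resize(a['img'][190:350,240:380,::-1],None,fx=3.7,fy=3.7,interpolation=2))
E
```

```text
time: 15.63
tcp_pos: [0.5745, 0.0893, 0.0958]
orientation: [-112.5, 90.0, -110.8]
force: [-0.1, 0.1, -1.5]
grip_width: 0.0338
[0.57446622 0.089261   0.09578426] [-0.05295908  0.09141236 -1.47644308] 0.03377390372540364 [-3.00514246e-02  9.99548119e-01 -6.85084068e-04]
```

View pics/w13.png

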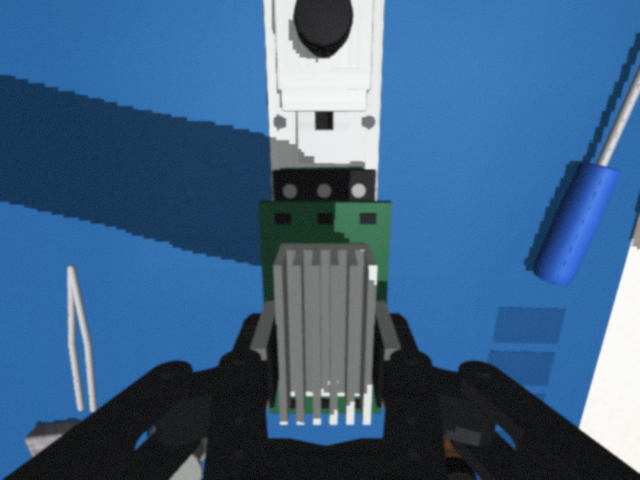

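View pics/s13c.png

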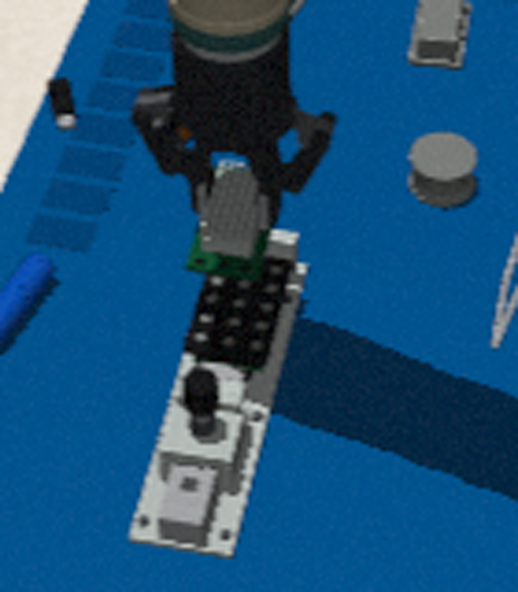

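Run:
```python
from h import *
import pickle
c=pickle.load(open('w13.pkl','rb'));s=c['s']
Q=np.array([onz(c,*p,.1197) for p in [(259.5,201),(391.5,201),(383,413),(270,413)]]);print(Q.round(4),Q.mean(0),[np.linalg.norm(Q[k]-Q[(k+1)%4]).round(4) for k in range(4)])
d=(Q[0]+Q[1]-Q[2]-Q[3]);print(np.degrees(np.arctan2(-d[0],d[1])),local(s,Q.mean(0)))
S=[onz(c,*p,.037) for p in((289.5,191),(324,191),(358.5,190.5))];print(np.round(S,4)) # sep end dots
print('hole',onz(c,324,121,.03))
```

```text
[[0.5483 0.1371 0.1197]
 [0.5974 0.1385 0.1197]
 [0.6014 0.0423 0.1197]
 [0.5508 0.0408 0.1197]] [0.57449025 0.08965755 0.1197    ] [np.float64(0.0491), np.float64(0.0963), np.float64(0.0506), np.float64(0.0963)]
1.9412734282964792 [-2.39160175e-02  3.79260385e-04  2.91374505e-05]
[[0.5524 0.1263 0.037 ]
 [0.5725 0.1269 0.037 ]
 [0.5926 0.1278 0.037 ]]
hole [0.57137454 0.16573959 0.03      ]
```

```bash
python3 -m inch '[{"tx":0.01,"ty":0.001,"tz":-0.0004,"twist":0},{"tx":0.02,"ty":0,"tz":0,"twist":0},{"tx":0.02,"ty":0,"tz":0,"twist":0},{"tx":0.012,"ty":0,"tz":0,"twist":0},{"tx":0.008,"ty":0,"tz":0,"twist":0},{"tx":0.004,"ty":0,"tz":0,"twist":0},{"tx":0.0015,"ty":0,"tz":0,"twist":0},{"tx":0.001,"ty":0,"tz":0,"twist":0},{"tx":0,"ty":0,"tz":0,"twist":0},{"tx":0,"ty":0,"tz":0,"twist":0}]'
```

```text
time: 16.57
tcp_pos: [0.5749, 0.0905, 0.0199]
orientation: [8.3, 89.9, 10.0]
force: [-0.1, -0.5, -2.4]
grip_width: 0.0332
```

```bash
python3 -m inch '[{"tx":0.001,"ty":0,"tz":-0.0008,"twist":0},{"tx":0.001,"ty":0,"tz":0,"twist":0},{"tx":0.0007,"ty":0,"tz":0,"twist":0},{"tx":0,"ty":0,"tz":0,"twist":0}]'
```

```text
time: 16.9
tcp_pos: [0.5736, 0.0906, 0.0171]
orientation: [57.0, 90.0, 58.7]
force: [-0.8, 0.5, 3.3]
grip_width: 0.0333
```

```bash
python3 -m inch '[{"tx":0,"ty":0,"tz":0,"twist":0},{"tx":0,"ty":0,"tz":0,"twist":0},{"tx":0,"ty":0,"tz":0,"twist":0},{"tx":0,"ty":0,"tz":0,"twist":0},{"tx":0,"ty":0,"tz":0,"twist":0}]' 0.055
python3 - <<'E'
from h import *
import pickle
c=cam('wrist','w14.png');a=cam('side');print(c['s']['tcp_pos'],c['s']['force'],c['s']['grip_width'],rot(c['s']['orientation'])[:,1])
pickle.dump(c,open('w14.pkl','wb'))
cv2.imwrite('pics/s14c.png',cv2.resize(a['img'][190:350,240:380,::-1],None,fx=3.7,fy=3.7,interpolation=2))
E
```

```text
time: 17.32
tcp_pos: [0.5735, 0.0904, 0.0164]
orientation: [-108.9, 90.0, -107.2]
force: [0.7, -0.7, 0.5]
grip_width: 0.0551
[0.57347366 0.09039679 0.01641386] [ 0.68230937 -0.68558403  0.46420923] 0.055078434840662376 [-2.93307642e-02  9.99569757e-01 -8.61089674e-05]
```

View pics/w14.png

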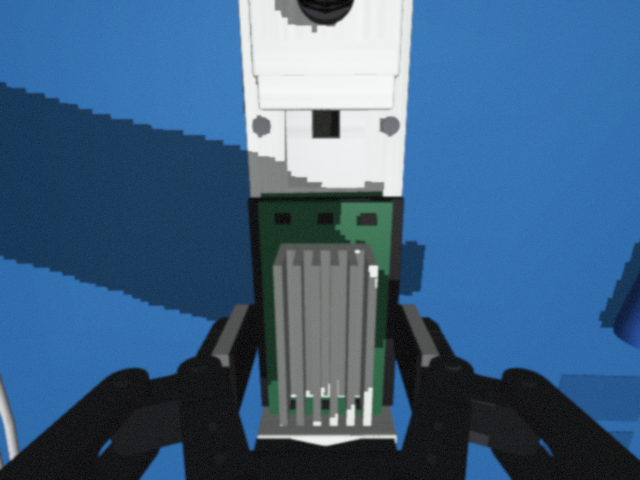

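View pics/s14c.png

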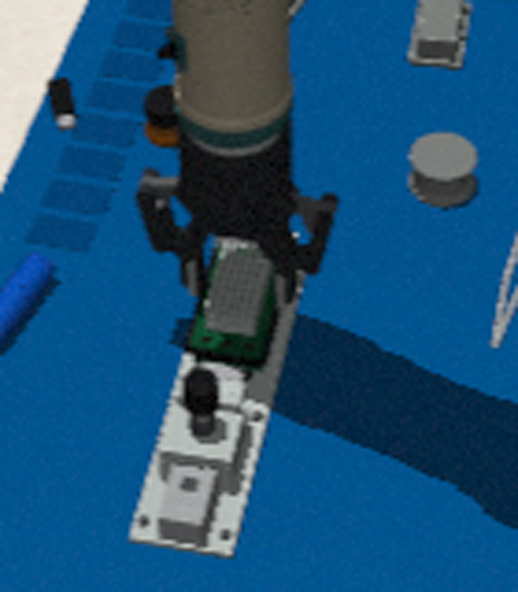

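The power board is down and released: the sink is at (326,335) in the wrist view, flat and square on the separator. On to the knob.

```bash
python3 -m inch '[{"tx":-0.012,"ty":0,"tz":0,"twist":0},{"tx":-0.025,"ty":0,"tz":0,"twist":0},{"tx":-0.035,"ty":0,"tz":0,"twist":0},{"tx":-0.028,"ty":0,"tz":0,"twist":0},{"tx":0,"ty":0.029,"tz":0,"twist":0},{"tx":0,"ty":0.029,"tz":0,"twist":0},{"tx":0,"ty":0.029,"tz":0,"twist":0},{"tx":0,"ty":0.029,"tz":-0.0004,"twist":0},{"tx":0,"ty":0,"tz":0,"twist":0},{"tx":0,"ty":0,"tz":0,"twist":0},{"tx":0,"ty":0,"tz":0,"twist":0}]' 0.055
python3 - <<'E'
from h import *
import pickle
c=cam('wrist','w15.png');print(c['s']['tcp_pos'],c['s']['force'],c['s']['grip_width'],rot(c['s']['orientation'])[:,1])
pickle.dump(c,open('w15.pkl','wb'))
E
```

```text
time: 18.33
tcp_pos: [0.5697, 0.2056, 0.1171]
orientation: [-61.3, 89.9, -59.6]
force: [0.0, -0.8, -0.2]
grip_width: 0.0551
[0.56972963 0.20558376 0.11709391] [ 0.00838518 -0.81964687 -0.2019269 ] 0.05509893646107106 [-2.91802811e-02  9.99573825e-01 -8.24016765e-04]
```

View pics/w15.png

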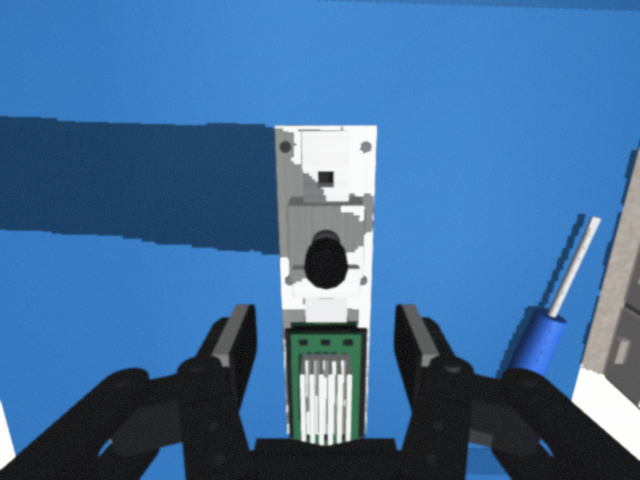

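Run:
```python
from h import *
import pickle
c=pickle.load(open('w15.pkl','rb'));s=c['s'];g=cv2.cvtColor(c['img'],cv2.COLOR_RGB2GRAY)
cv2.imwrite('pics/w15c.png',cv2.resize(c['img'][215:455,260:390,::-1],None,fx=2.5*2,fy=2.5,interpolation=2))
m=(g[235:292,300:352]<45).astype(np.uint8);ys,xs=np.where(m);print('knob blob',xs.min()+300,xs.max()+300,ys.min()+235,ys.max()+235)
k=onz(c,(xs.min()+xs.max())/2+300,266,.09);print(k,local(s,k))
```

```text
knob blob 305 346 237 287
[0.56957931 0.20866063 0.09      ] [ 2.70913312e-02  3.10227581e-03 -7.27031875e-05]
```

View pics/w15c.png

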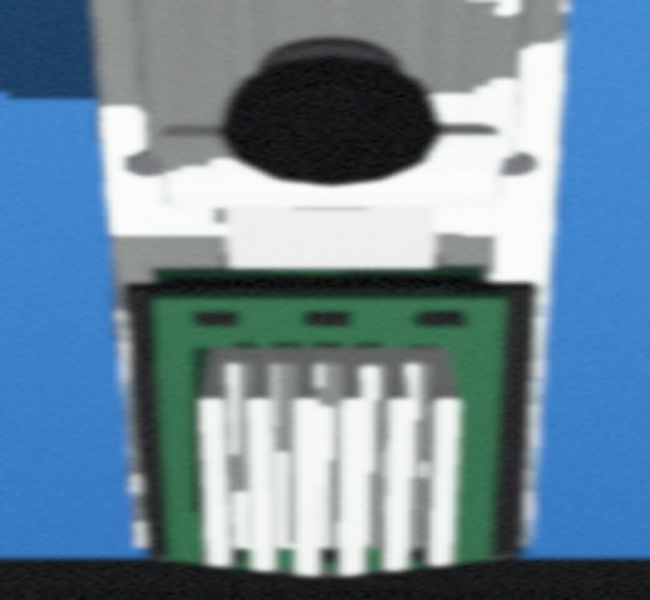

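```bash
python3 -m inch '[{"tx":0.015,"ty":0.0007,"tz":0,"twist":-0.004},{"tx":0.02,"ty":0,"tz":0,"twist":0},{"tx":0.02,"ty":0,"tz":0,"twist":0},{"tx":0.015,"ty":0,"tz":0,"twist":0},{"tx":0.01,"ty":0,"tz":0,"twist":0},{"tx":0.004,"ty":0,"tz":0,"twist":0},{"tx":0,"ty":0,"tz":0,"twist":0},{"tx":0,"ty":0,"tz":0,"twist":0}]' 0.055
python3 - <<'E'
from h import *
c=cam('wrist','w16.png');a=cam('side');print(c['s']['tcp_pos'],c['s']['force'],c['s']['grip_width'])
cv2.imwrite('pics/s16c.png',cv2.resize(a['img'][210:350,240:360,::-1],None,fx=4.2,fy=4.2,interpolation=2))
E
```

```text
time: 19.05
tcp_pos: [0.5703, 0.2065, 0.0331]
orientation: [-3.9, 89.9, -2.0]
force: [-0.8, 0.9, 0.4]
grip_width: 0.0547
[0.57029986 0.20647618 0.03311652] [-0.84447716  0.88583888  0.39050379] 0.05472830933150879
```

View pics/w16.png

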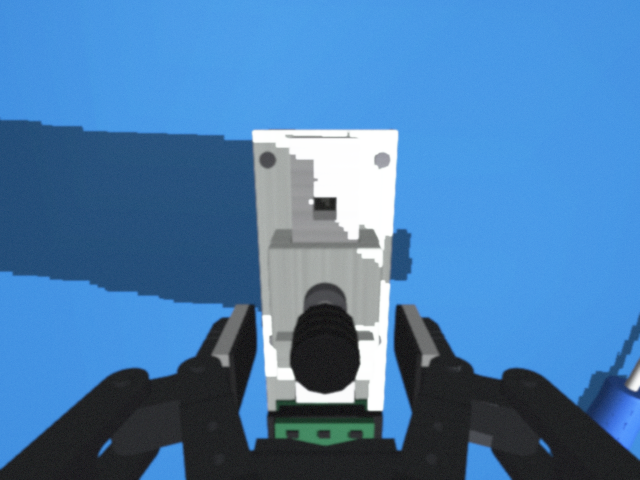

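View pics/s16c.png

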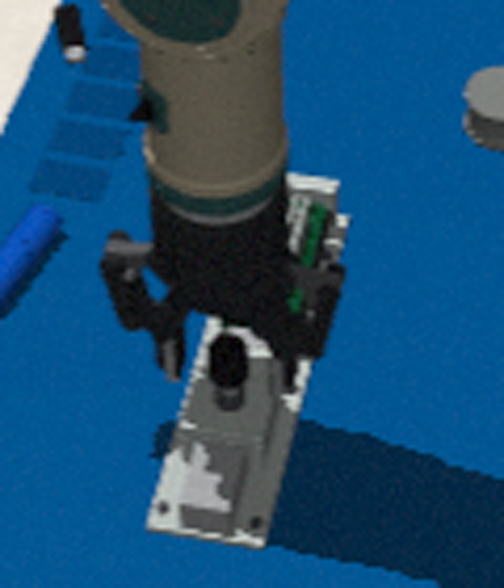

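```bash
python3 -m inch '[{"tx":0,"ty":0,"tz":0,"twist":0},{"tx":0,"ty":0,"tz":0,"twist":0},{"tx":0,"ty":0,"tz":0,"twist":0},{"tx":0,"ty":0,"tz":0,"twist":0},{"tx":0,"ty":0,"tz":0,"twist":0},{"tx":0,"ty":0,"tz":0,"twist":0},{"tx":0,"ty":0,"tz":0,"twist":0},{"tx":0,"ty":0,"tz":0,"twist":0}]' 0.01 60
python3 - <<'E'
from h import *
c=cam('wrist','w17.png');print(c['s']['tcp_pos'],c['s']['force'],c['s']['grip_width'])
E
```

```text
time: 19.82
tcp_pos: [0.5703, 0.2073, 0.0333]
orientation: [22.9, 89.9, 24.8]
force: [-0.7, 0.3, 5.5]
grip_width: 0.0224
[0.57032988 0.20734242 0.03329041] [-0.65499222  0.30020516  5.49791436] 0.02243604578139618
```

View pics/w17.png

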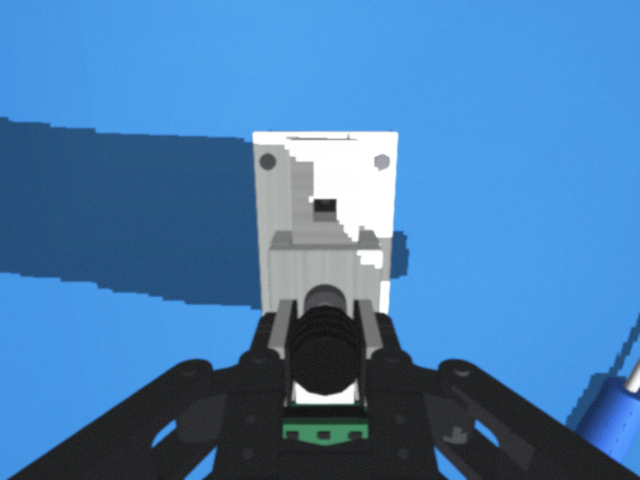

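Knob gripped at 22.4 mm. Now I pull up in small steps and check the spring load.

```bash
python3 -m inch '[{"tx":-0.003,"ty":0,"tz":0,"twist":0},{"tx":-0.003,"ty":0,"tz":0,"twist":0},{"tx":-0.003,"ty":0,"tz":0,"twist":0},{"tx":-0.003,"ty":0,"tz":0,"twist":0},{"tx":-0.0015,"ty":0,"tz":0,"twist":0},{"tx":0,"ty":0,"tz":0,"twist":0},{"tx":0,"ty":0,"tz":0,"twist":0},{"tx":0,"ty":0,"tz":0,"twist":0}]'
python3 - <<'E'
from h import *
c=cam('wrist','w18.png');a=cam('side');print(c['s']['tcp_pos'],c['s']['force'],c['s']['grip_width'])
cv2.imwrite('pics/s18c.png',cv2.resize(a['img'][210:350,240:360,::-1],None,fx=4.2,fy=4.2,interpolation=2))
E
```

```text
time: 20.53
tcp_pos: [0.5701, 0.2072, 0.0459]
orientation: [8.4, 89.9, 10.4]
force: [3.9, 1.3, -7.2]
grip_width: 0.0224
[0.57008932 0.20724747 0.04594748] [ 3.91651952  1.27985088 -7.20982973] 0.022372853191750714
```

View pics/w18.png

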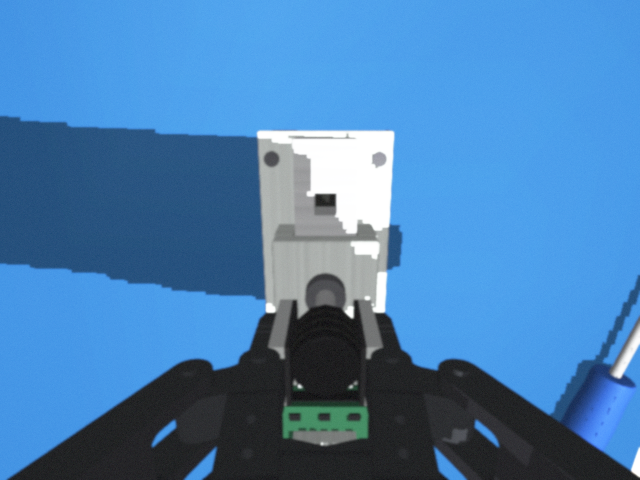

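View pics/s18c.png

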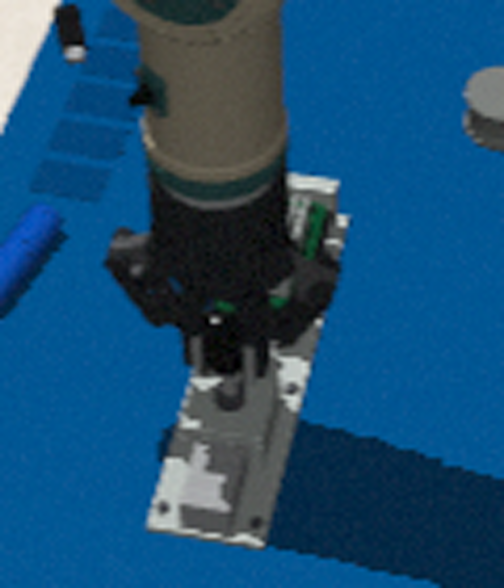

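The force reads about −7 N in z at 12.6 mm of lift, which matches the spring, so the pin is clear. Now I slide towards the stack.

```bash
python3 -m inch '[{"tx":0,"ty":-0.002,"tz":0.0002,"twist":0},{"tx":0,"ty":-0.004,"tz":0,"twist":0},{"tx":0,"ty":-0.005,"tz":0,"twist":0},{"tx":0,"ty":-0.006,"tz":0,"twist":0},{"tx":0,"ty":-0.006,"tz":0,"twist":0},{"tx":0,"ty":-0.006,"tz":0,"twist":0},{"tx":0,"ty":-0.005,"tz":0,"twist":0},{"tx":0,"ty":-0.004,"tz":0,"twist":0},{"tx":0,"ty":-0.002,"tz":0,"twist":0},{"tx":0,"ty":0,"tz":0,"twist":0},{"tx":0,"ty":0,"tz":0,"twist":0},{"tx":0,"ty":0,"tz":0,"twist":0}]'
python3 - <<'E'
from h import *
c=cam('wrist','w19.png');s=c['s'];print(s['tcp_pos'],s['force'],s['grip_width'],rot(s['orientation'])[:,1]);d=s['tcp_pos']-[0.57009,0.20725,0.04595];print('along',d@[-.0335,.9994,0],'across',d@[.9994,.0335,0])
E
```

```text
time: 21.63
tcp_pos: [0.5714, 0.1663, 0.046]
orientation: [-71.4, 89.9, -69.5]
force: [5.5, -0.7, -5.8]
grip_width: 0.0225
[0.57140114 0.16631572 0.04603257] [ 5.50053714 -0.73438495 -5.84534399] 0.022487943184896372 [-0.03303881  0.99945353 -0.00103432]
along -0.04095364613025726 across -6.094978068993573e-05
```

View pics/w19.png

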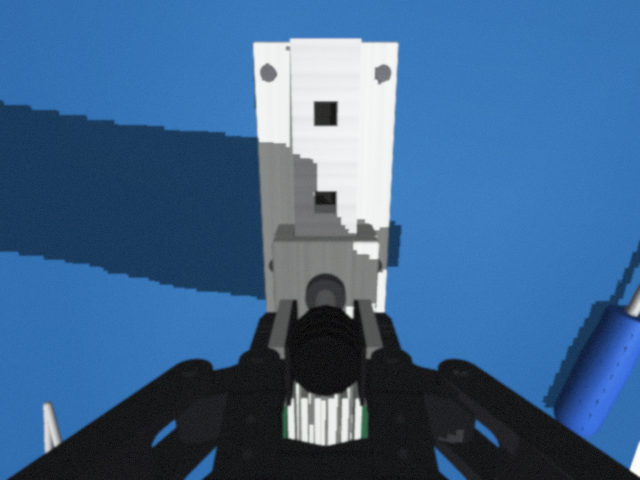

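```bash
python3 -m inch '[{"tx":0,"ty":0.0009,"tz":0.0004,"twist":0},{"tx":0,"ty":0,"tz":0,"twist":0},{"tx":0,"ty":0,"tz":0,"twist":0}]'
python3 -m inch '[{"tx":0.002,"ty":0,"tz":0,"twist":0},{"tx":0.002,"ty":0,"tz":0,"twist":0},{"tx":0.001,"ty":0,"tz":0,"twist":0},{"tx":0,"ty":0,"tz":0,"twist":0},{"tx":0,"ty":0,"tz":0,"twist":0}]'
python3 - <<'E'
from h import *
s=state();d=s['tcp_pos']-[0.57009,0.20725,0.04595];print(s['force'],'along',d@[-.0335,.9994,0],'across',d@[.9994,.0335,0],d[2])
E
```

```text
time: 21.93
tcp_pos: [0.5714, 0.1677, 0.0459]
orientation: [-123.3, 90.0, -121.4]
force: [3.9, -1.4, -7.1]
grip_width: 0.0226
time: 22.35
tcp_pos: [0.5714, 0.168, 0.0409]
orientation: [-173.0, 90.0, -171.1]
force: [3.8, -1.1, -6.7]
grip_width: 0.0224
[ 3.7536499  -1.05355259 -6.66229127] along -0.03930377461312625 across -2.84132469714996e-05 -0.0050908325371396
```

```bash
python3 -m inch '[{"tx":0.002,"ty":0,"tz":0,"twist":0},{"tx":0.002,"ty":0,"tz":0,"twist":0},{"tx":0,"ty":0,"tz":0,"twist":0},{"tx":0,"ty":0,"tz":0,"twist":0}]'
python3 - <<'E'
from h import *
s=state();d=s['tcp_pos']-[0.57009,0.20725,0.04595];print(s['force'],'along',d@[-.0335,.9994,0],'across',d@[.9994,.0335,0],d[2])
c=cam('wrist','w20.png');a=cam('side')
cv2.imwrite('pics/s20c.png',cv2.resize(a['img'][210:350,240:360,::-1],None,fx=4.2,fy=4.2,interpolation=2))
E
```

```text
time: 22.68
tcp_pos: [0.5714, 0.1681, 0.0369]
orientation: [167.4, 90.0, 169.3]
force: [3.8, -1.0, -5.0]
grip_width: 0.0223
[ 3.83644374 -0.97281522 -5.04514917] along -0.03919669891330433 across 2.659470630732399e-07 -0.009061499069170927
```

View pics/w20.png

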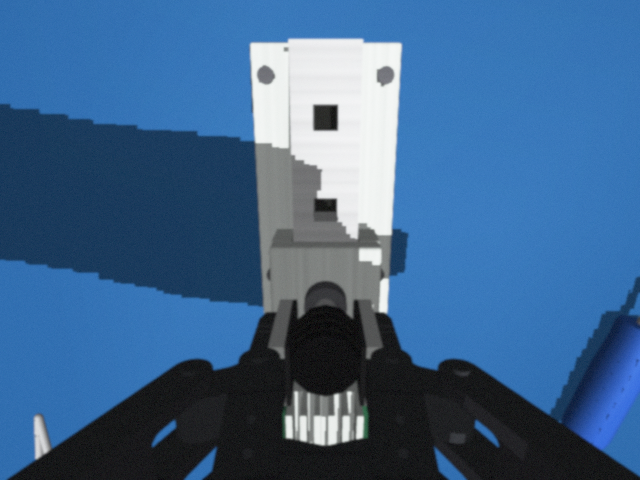

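View pics/s20c.png

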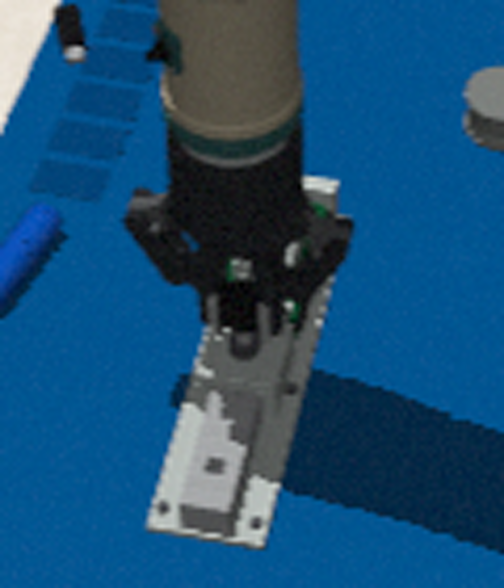

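```bash
python3 -m inch '[{"tx":0.0015,"ty":0,"tz":0.0002,"twist":0},{"tx":0.001,"ty":0,"tz":0,"twist":0},{"tx":0.0005,"ty":0,"tz":0,"twist":0},{"tx":0,"ty":0,"tz":0,"twist":0},{"tx":0,"ty":0,"tz":0,"twist":0}]'
python3 -m inch '[{"tx":0.0005,"ty":0,"tz":0,"twist":0},{"tx":0.0004,"ty":0,"tz":0,"twist":0},{"tx":0,"ty":0,"tz":0,"twist":0},{"tx":0,"ty":0,"tz":0,"twist":0}]'
```

```text
time: 23.2
tcp_pos: [0.5714, 0.1681, 0.0339]
orientation: [173.1, 90.0, 175.1]
force: [3.3, -2.0, -5.3]
grip_width: 0.0224
time: 23.53
tcp_pos: [0.5715, 0.1681, 0.0334]
orientation: [149.3, 90.0, 151.2]
force: [0.0, -1.3, -0.7]
grip_width: 0.0225
```

```bash
python3 -m inch '[{"tx":0.0004,"ty":0,"tz":0,"twist":0},{"tx":0,"ty":0,"tz":0,"twist":0},{"tx":0,"ty":0,"tz":0,"twist":0},{"tx":0,"ty":0,"tz":0,"twist":0}]'
python3 - <<'E'
from h import *
import pickle
s=state();d=s['tcp_pos']-[0.57033,0.20734,0.03329];print(s['force'],'along',d@[-.0335,.9994,0],d[2],s['grip_width'])
c=cam('wrist','w21.png');a=cam('scene');b=cam('side')
cv2.imwrite('pics/a21c.png',cv2.resize(a['img'][220:320,280:480,::-1],None,fx=4,fy=4,interpolation=2))
# carriage back edge vs rail hole: jig coordinates
R=np.array([[.9994,-.0335],[.0335,.9994]])
for n,p,z in(('hole156',(325,118),.03),('hole116 ',(325,206),.03)): print(n,R.T@(onz(c,*p,z)[:2]-[.574,.0902]))
for p in((290,240),(365,240)): print('carr back top edge',R.T@(onz(c,*p,.042)[:2]-[.574,.0902]))
E
```

```text
time: 23.87
tcp_pos: [0.5715, 0.1681, 0.0333]
orientation: [127.1, 90.0, 129.1]
force: [-1.5, -2.0, 6.5]
grip_width: 0.0227
[-1.47138016 -1.95327343  6.48895627] along -0.03925497817179799 -1.7832162521491668e-05 0.022674183720350266
hole156 [-1.46307480e-04  1.55938541e-01]
hole116  [-0.00019516  0.11869785]
carr back top edge [-0.01509682  0.10659055]
carr back top edge [0.01678148 0.10654017]
```

View pics/w21.png

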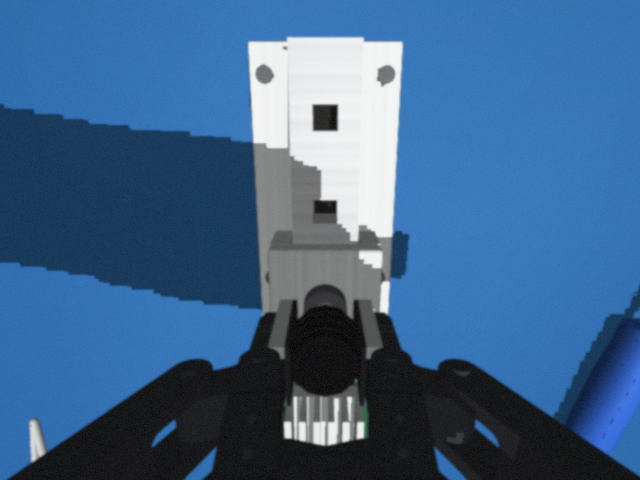

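View pics/a21c.png

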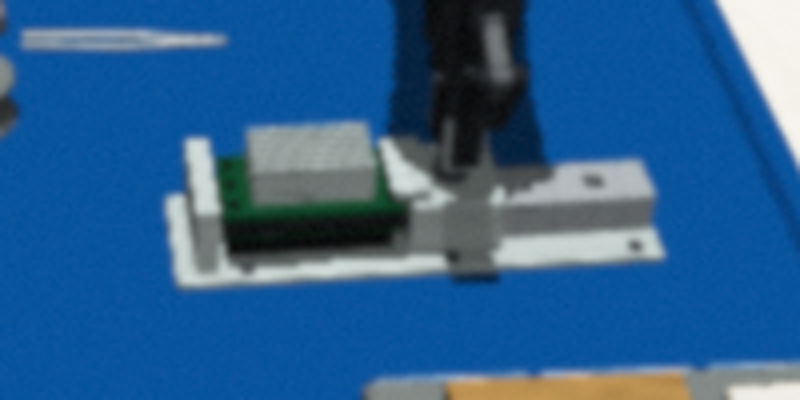

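Run:
```python
from h import *
a=cam('scene');R=np.array([[.9994,-.0335],[.0335,.9994]])
P=[(247,128),(366,122),(376,164),(251,172)]
Q=np.array([R.T@(onz(a,u/4+280,v/4+220,.065)[:2]-[.574,.0902]) for u,v in P]);print(Q.round(4),Q.mean(0).round(4))
s=state();print(s['force'],s['tcp_pos'],s['grip_width'])
```

```text
[[-0.0204 -0.0296]
 [-0.0199  0.0343]
 [ 0.0149  0.0335]
 [ 0.0156 -0.032 ]] [-0.0024  0.0015]
[-1.38640319 -1.70003512  5.7405045 ] [0.57152853 0.16809751 0.0332519 ] 0.022356400065405582
```

The sink is centred within about 2.5 mm and square, the pin is seated, and the knob is held. Handing in.

```bash
python3 -c "
from cell import hand_in,state
print(hand_in());s=state();print(s['time'],s['tcp_pos'],s['force'],s['grip_width'])"
```

```text
the job is handed in; nothing more can be done
None
the job is handed in; nothing more can be done
```

The job is handed in after about 24 s of the 64 s allowed. The separator and power board are stacked on the flat board, and the end stop is at the next hole with the pin seated and the knob still held. `hand_in()` gives no verdict, so this rests on my own last checks.

- **Separator:** it was released within about 1 mm of jig centre, with its yaw matching the jig's (about 1.9°).
- **Power board:** it was set down and released squarely on the separator. The last scene view put the sink at about (−2.4, +1.5) mm in the jig frame, inside the 8 and 9 mm limits.
- **Lock plunger and end stop:** I lifted the knob about 12.6 mm, with the spring pulling about 7 N. The end stop then moved about 39.3 mm by the tool reading. I let the pin down to its original seated height, where the force reversed to about +6 N, showing it had bottomed out.
- **Grip at hand-in:** the fingers were closed at 22.4 mm on the 24 mm knob, with the grip set to 60 N.

Some readings disagreed with what I expected:
- **Fingertips:** they sit about 30–40 mm behind the stated tool point. The first close on the separator missed because of this, so I lowered the arm and gripped again.
- **End-stop travel:** the tool reading of 39.3 mm is 0.7 mm short of nominal, which fits the play of the pin in its hole.
- **Carriage edge:** my rough camera estimate of its rear edge was 106.5 mm along the jig against an expected 101 mm. I took this as a misread edge, because the pin had dropped fully home.

I saw no bystander moved in the pictures, but I did not measure their positions.

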